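Fish the full coin can out of the drop vault

ROBOT

A 6-joint arm with a two-finger parallel gripper is mounted at the origin on the work surface. World frame = base frame: x ahead of the robot, y to its left, z up, the work surface at z = 0. Lengths are in mm, angles in rad, forces in N, time in s.
With the tool pointing down it reaches from about 300 to 775 mm from the base axis. Payload 14.6 kg.
Tool frame: the origin (TCP) lies on the centre line of the jaws, within the pads' length; the fingertips stand 22 mm ahead of it and the grasp point (between the pads) lies 3 mm ahead of it; y points along the fingers, z is the direction in which the jaws open and shut, and the axes are right-handed (so a half turn about y gives the same grasp; the last joint's range is limited). The gripper opens to 85 mm and grips with 20 to 120 N. Pads are 22 mm wide; open, the fingers measure 114 mm over their backs; the gripper's body (76 mm by 85 mm) begins 54 mm behind the grasp point. The pads swing forward as they close: fully open they stand 13 mm farther back than shut.
Start: joints at [-1.282, 0.3, 1.521, -0, 1.321, -0.067], TCP at [191.58, -515.545, 253.281] pointing down, gripper open.
Joint ranges: [-3.03, 3.03], [-0.79, 2.21], [0.23, 2.52], [-1.04, 4.18], [0, 3.07], [-2.55, 2.55]. Speed limits (rad/s): [2.22, 2.22, 2.57, 3.14, 3.14, 3.14].

INTERFACE

Orientations are given as a unit quaternion [w, x, y, z].
In Python, from bench import ctrl gives the robot as it stands.
- The arm moves only by the shell command python3 -m crank 'ROWS'. ROWS is JSON, a list that holds one entry, the list of rows, each a list of 5 numbers: the closure, from -1 (fully open) to 1 (shut), then the shift along the tool's x, y, z in m, then the turn about the tool's y in rad. A call has 1 to 10 rows; each row is the pose to reach, as a shift and turn from the pose commanded when the call began, along the tool's axes at that moment; what a row does not reach only later rows make up. A row lasts 1/10 s, in which the tool goes at most 50 mm and 8.59 degrees, less where a joint would pass 70% of its speed; a pose out of reach is approached as far as the arm can. A call with a gripper value outside its range is refused whole. The fingers move at their own pace and stop on an object; the grip force is fixed at half the most. Time passes only in rows, so rows that repeat a pose let the fingers close. It gives the time, the measured TCP pose, the force and the opening at its end, in the units of the state.
- ctrl.read_state(): the state, without advancing time (a new reading comes with each control period).
- ctrl.get_image(name): name is "scene" or "top"; returns a dict with "img" (400x640x3 uint8, blue, green, red), "fx", "fy", "cx", "cy" (pixels), "k1" (the pictures are not rectified: a ray, as slopes to the right and down, at radius r is drawn at 1 + k1 r^2 times it, then the intrinsics apply), "R" (3x3) and "t" (3): a world point X has camera coordinates R X + t. Camera axes: x right, y down, z forward; pixel columns grow to the right and rows downward; lengths in mm; the calibration is good to about 2 mm. A picture is of the moment at which its call begins. There is no depth.
- ctrl.finish_job(): hands the job in, once; it reports no verdict.
Trained networks look in a picture, given as the dict that the camera call returned (one of the last four; its "shot" number tells which), for a name from the list of things; names that differ only in an ending like _2 or _b are one class to them, and where a whole thing is asked for, a point or a joint stands for the part that bears it (a point fixed in the world has none). Each returns a list of dicts, best first, with "p" (0 to 1); they miss things now and then, are a little off and sometimes report something else, mostly with a low value. They report only what shows in the picture. A call takes as long as a camera call. They do not tell look-alikes from the thing itself.
- ctrl.masks_of(picture, thing): "pixels" (400x640 bool, what is visible of it) and "centre" ([row, column] in pixels, amid what is visible of it).
The state is a dict: "t": time; "joint_pos": joint angles; "qvel": joint speeds; "effort": joint torques, N m; "position": TCP position; "tool_rot": TCP orientation; "wrist_force": force on the tool from outside, world axes, zero at the start; "wrist_torque": the same for the moment, N m; "width": finger opening in mm.
Only numpy, scipy, OpenCV 4.12 (cv2) and the standard library are available. Lean on these libraries where they do the work, as an engineer would, in place of code of your own. Each camera call takes 0.05 s, during which the arm holds its last target.

TASK

The coin can at the bottom of the drop vault is full: take the lifting hook from its stand, fish the can out by its wire bail with the hook alone (never touching the can with the hand) and lower it gently, upright, into the empty bay of the rusty cash tin. The bail is stiff and leans one way or the other, so feel for it with the hook and never force it: neither push nor pull on the can and its bail harder than about 12 newtons, and do not tip the can. Finally unhook, hang the hook back in its stand and leave everything else on the counter where it is.

Things in the scene. Friction and masses are not known exactly. Their poses are not given: they have to be found in the camera images.
- vault: Green steel drop vault bolted to the counter: square box 110 x 110 mm, 143 mm high, walls and floor 4 mm. Origin: centre of its underside, z up. Its lid hangs open down the +x side (to 65 mm from the axis). Inside, a chamber of 102 x 102 mm, and at the bottom a tapered steel seat cup, its rim 40 mm above the origin, that holds the can on the vault's axis with about 1 mm of play, more as it rises.
- vault_mouth (a point): Centre of the round mouth, 92 mm diameter, in the vault's steel top plate: on the vault's axis at the plate's upper face, 143 mm above its origin. The plate is 6 mm thick; a can that comes up off centre can catch under it.
- can: Yellow round coin can, about 0.35 kg, evenly filled, 52 mm diameter at the foot, widening to 63 mm at the rim, flat white lid at 52 mm. Origin: centre of its underside, 4 mm above the vault's; z up. Its bail leans, so on the hook it hangs askew by up to 0.3 rad and touches down on one edge first; to stand up straight it must then roll over, bar moving down and to the side the bail leans to.
- can_bail (a point): Foot of the can's wire bail: middle of its axis (along the can's y), 54 mm above the can's origin. Wire 4.4 mm thick, legs at y = +-24.5 mm, cross bar 28 mm from the axis, kinked to 32 mm in the middle, where a hook settles. It leans up to 0.5 rad to the can's -x or +x (bar up to 15 mm off centre), which is not reported, and is too stiff to be swung over: treat it as rigid.
- hook: Lifting hook, 0.12 kg, hanging upright in its stand. Origin: centre of the underside of its black round guard (40 mm diameter, 5 mm thick); z up. Above the guard an orange square handle, 20 x 20 mm, sides along x and y, from 5 to 55 mm above the origin. Below it a steel shaft 6 mm thick, 80 mm straight down, then stepping 7 mm to -x and round into the crook.
- hook_crook (a point): Seat of the J crook, upper side of the 6 mm wire: on the shaft's axis, 109 mm below the hook's origin; the lowest point is 6 mm lower. The crook opens upward, its upturned tip on the hook's +x (wire centre at +7 mm, top 7 mm above the seat), the neck at -7 mm; 8 mm free between. It takes the bail by moving under it towards the hook's +x.
- stand: Dark steel hook stand, fixed. Origin at the counter under the hook's place, z up. Forked arm, top at 140 mm, 8 mm thick, slot 18 mm wide along x, open to the stand's -x, ending 12 mm to +x of the axis; the post behind is no higher. Base 120 x 100 mm.
- stand_seat (a point): Where the hook's origin belongs: on the stand's axis, 140 mm above its origin, the guard resting on the two prongs, shaft between them. Lips 4 mm high at the prong ends (26 to 30 mm to -x) hold it in: lift at least 6 mm, then out to the stand's -x; the same way back. Any yaw of the hook will do.
- tin: Rusty brown open cash tin, fixed: 220 (x) x 120 (y) mm, 34 mm high, walls and floor 3 mm, a wall across the middle makes two bays of 105 x 114 mm. Origin: centre of its underside. The +x bay holds two coin rolls, the -x bay is empty.
- tin_bay (a point): Centre of the floor of the tin's empty bay: 54 mm to the tin's -x, 3 mm above its underside; axes as the tin's.
- coin_roll_a: Coin roll, blue band, 26 mm diameter, 50 mm high, standing in the tin's other bay. Origin under its centre. Leave alone.
- coin_roll_b: Coin roll, red band, 26 mm diameter, 50 mm high, standing in the tin's other bay. Origin under its centre. Leave alone.
- tape: Green roll of tape lying flat, 90 mm diameter, 24 mm high. Origin under its centre. Leave alone.
- ashtray: Black shallow bowl, 110 mm diameter, 34 mm high. Origin under its centre. Leave alone.
- mug: Blue mug, 80 mm diameter, 92 mm high. Origin under its centre. Leave alone.
- ticket_roll: Paper ticket roll, orange band, lying flat, 90 mm diameter, 28 mm high. Origin under its centre. Leave alone.
- spare_can: Blue spare coin can without bail, 63 mm diameter, 45 mm high. Origin under its centre. Leave alone.
- stamp: Dark wooden hand stamp, 40 mm diameter, 74 mm high. Origin under its centre. Leave alone.
There are look-alikes about, which are no part of the job. Leave any white look-alike of the hook alone. What is shaped like the stand but yellow is not meant.

How it is judged:
By the outcome, as a careful person would: the job done as asked, in the order asked, and still so for the second after the job is handed in, with the robot touching nothing.
It also fails if it takes over 72 s, if anything falls off the work surface, if the arm or the gripper's body presses on something with over 40 N, if the wrist force passes 120 N, or if a joint passes its speed limit or range.

## Working session

There is one attempt and no reset: what is moved stays moved. The work goes in short steps, Python scripts to look and compute and a shell command to move; the robot and the scene stay as the last step left them, time stands still between calls to the robot, and variables do not carry over. Pictures are saved under pics/ and viewed, and the job is handed in when it is done.

```bash
ls; mkdir -p pics; cat > h.py <<'E'
import numpy as np,cv2
from bench import ctrl
E
python3 - <<'E'
from h import *
s=ctrl.read_state(); print(s)
for n in("scene","top"):
    p=ctrl.get_image(n); cv2.imwrite(f"pics/{n}0.png",p["img"]); print(n,p["fx"],p["cx"],p["cy"],p["k1"],p["R"],p["t"],p["shot"])
E
```

```text
pics
{'t': 0.0, 'joint_pos': array([-1.28153413e+00,  3.00458011e-01,  1.52162171e+00, -6.20312585e-06,
        1.32070128e+00, -6.66044434e-02]), 'qvel': array([-1.40380925e-03, -7.92590889e-05, -8.44382185e-04, -1.91465089e-04,
        1.23461385e-04,  1.95993439e-03]), 'effort': array([ 4.39001633e-05, -5.43503380e+01, -3.61787724e+01, -8.53803863e-05,
        4.01013298e-03, -2.28768334e-05]), 'position': array([ 191.5512949 , -515.32709264,  252.71129353]), 'tool_rot': array([ 0.12510673, -0.12520431,  0.69635978, -0.69552516]), 'wrist_force': array([-0.53684971,  0.73225257,  0.9286822 ]), 'wrist_torque': array([-0.01857521,  0.03945659,  0.00932313]), 'width': 85.12904526187017}
scene 502.1487978792906 319.91513262024125 201.7922755800301 -0.03968590103665361 [[ 0.47625965  0.87909622  0.0191461 ]
 [ 0.61873277 -0.31957478 -0.71766407]
 [-0.62477716  0.35364076 -0.69612622]] [-232.20908274 -237.71176521 1645.31992476] 1
top 423.96394441596345 319.2006846647703 190.03832224854816 -0.00022506043685900835 [[ 0.01226129 -0.99991864 -0.00351741]
 [-0.98870886 -0.01159829 -0.14939969]
 [ 0.14934674  0.00530953 -0.98877063]] [-1.13120549e+00  5.62842776e+02  1.26779828e+03] 2
```

View pics/scene0.png

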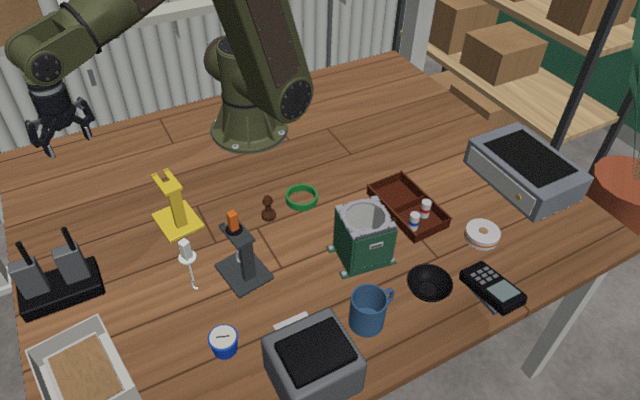

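View pics/top0.png

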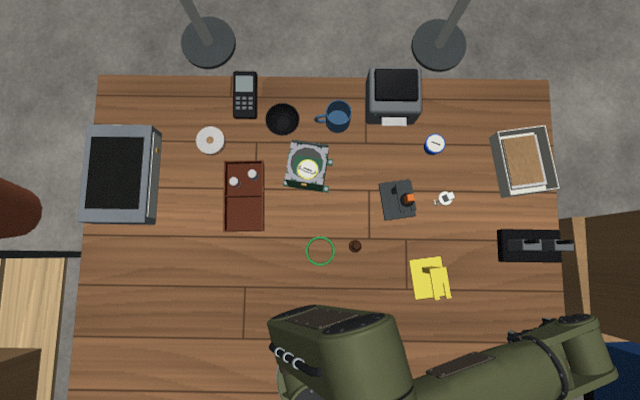

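```bash
cat >> h.py <<'E'
def ray(p,u,v):
    xd=(u-p["cx"])/p["fx"];yd=(v-p["cy"])/p["fy"]
    rd=np.hypot(xd,yd);r=rd
    for _ in range(30): r=rd/(1+p["k1"]*r*r)
    s=r/rd if rd>0 else 1
    d=np.array([xd*s,yd*s,1.])
    R=np.array(p["R"]);t=np.array(p["t"])
    return -R.T@t, R.T@d
def atz(p,u,v,z):
    c,d=ray(p,u,v); return c+d*(z-c[2])/d[2]
def proj(p,X):
    X=np.atleast_2d(X); c=X@np.array(p["R"]).T+np.array(p["t"])
    x=c[:,:2]/c[:,2:]; r2=(x**2).sum(1,keepdims=True); x=x*(1+p["k1"]*r2)
    return np.c_[x[:,0]*p["fx"]+p["cx"],x[:,1]*p["fy"]+p["cy"]]
def crop(p,u0,v0,u1,v1,k,name):
    im=cv2.resize(p["img"][v0:v1,u0:u1],None,fx=k,fy=k,interpolation=cv2.INTER_CUBIC); cv2.imwrite("pics/"+name,im)
E
python3 - <<'E'
from h import *
s=ctrl.get_image("scene");t=ctrl.get_image("top")
crop(t,210,130,470,300,3,"topc.png"); crop(s,140,160,300,310,4,"scc.png"); crop(s,320,160,470,290,5,"scv.png"); crop(t,270,130,350,200,7,"tv.png"); crop(t,370,165,470,235,7,"th.png")
for n in["vault","can","can_bail","hook","stand","tin","hook_crook"]:
    for p,nm in((s,"s"),(t,"t")):
        print(n,nm,[(round(m["p"],2),np.round(m["centre"]).tolist(),int(m["pixels"].sum())) for m in ctrl.masks_of(p,n)][:4])
E
```

```text
vault s [(0.88, [236.0, 362.0], 4148)]
vault t [(0.71, [160.0, 308.0], 1695)]
can s []
can t [(0.78, [170.0, 311.0], 275)]
can_bail s [(0.4, [189.0, 299.0], 534)]
can_bail t [(0.86, [172.0, 306.0], 309), (0.26, [120.0, 338.0], 747), (0.25, [117.0, 283.0], 906)]
hook s [(0.91, [225.0, 235.0], 357), (0.57, [255.0, 188.0], 433)]
hook t [(0.62, [198.0, 408.0], 147), (0.48, [199.0, 445.0], 172)]
stand s [(0.79, [270.0, 243.0], 2096), (0.77, [210.0, 175.0], 1888), (0.44, [234.0, 361.0], 4048)]
stand t [(0.73, [201.0, 396.0], 1037), (0.6, [276.0, 429.0], 1382), (0.28, [120.0, 337.0], 754)]
tin s [(0.7, [202.0, 405.0], 2744), (0.33, [308.0, 366.0], 1885)]
tin t [(0.91, [195.0, 243.0], 2754)]
hook_crook s [(0.92, [255.0, 189.0], 470), (0.61, [228.0, 232.0], 344)]
hook_crook t [(0.73, [197.0, 444.0], 170), (0.69, [200.0, 405.0], 167)]
```

View pics/topc.png

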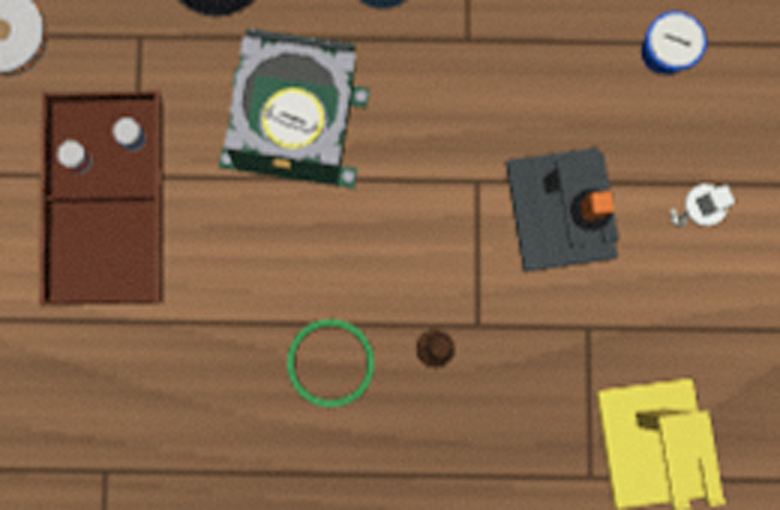

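View pics/scc.png

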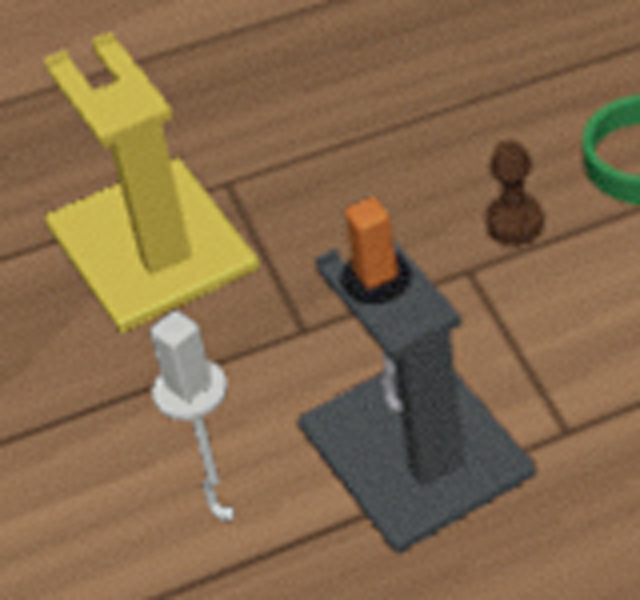

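View pics/scv.png

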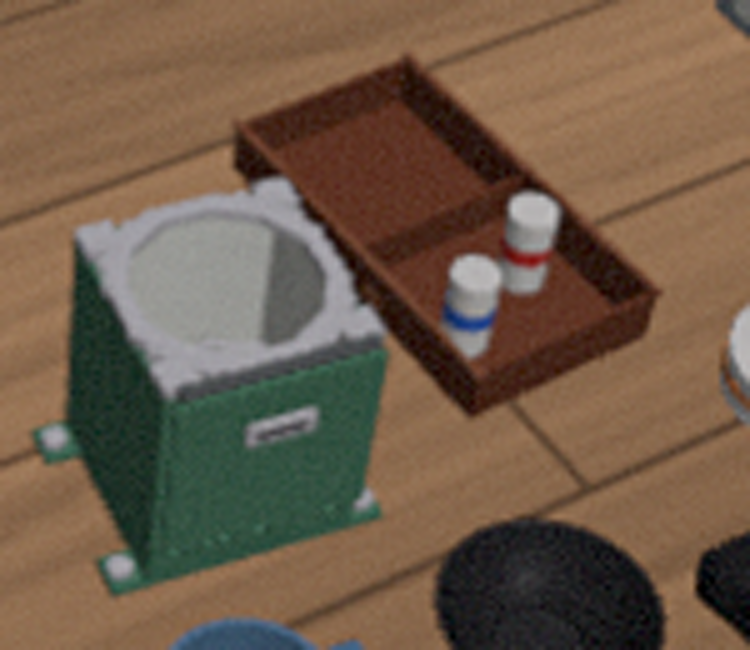

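View pics/tv.png

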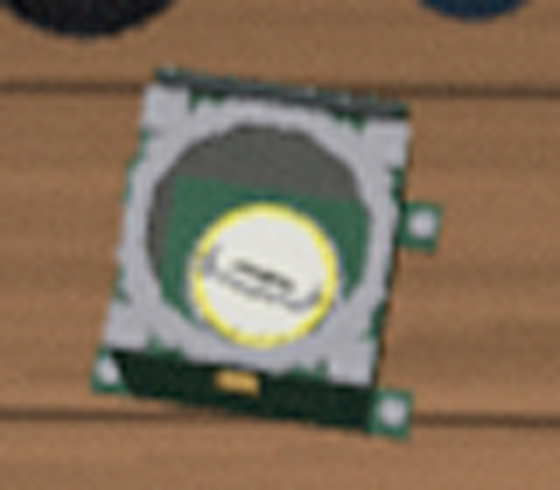

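View pics/th.png

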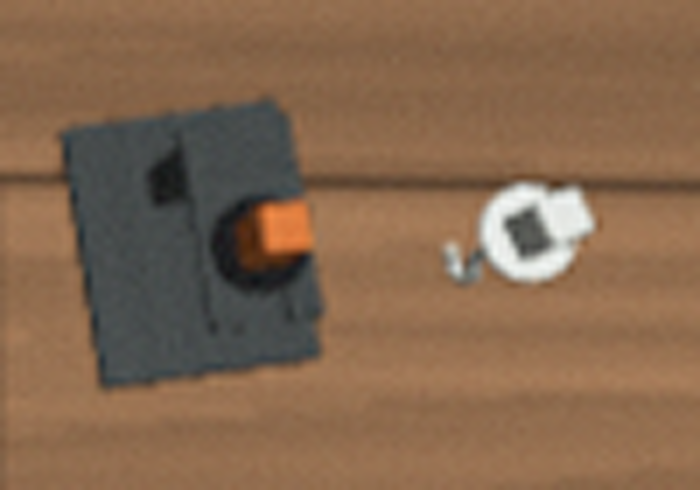

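```bash
python3 - <<'E'
from h import *
t=ctrl.get_image("top");s=ctrl.get_image("scene")
crop(t,290,150,326,186,16,"bail.png")
f=lambda x,y,o=(270,130),k=7:(o[0]+(x+.5)/k-.5,o[1]+(y+.5)/k-.5)
c=[f(148,85),f(412,115),f(378,385),f(105,348)]
P=np.array([atz(t,*q,143) for q in c]);print(P.round(1),P.mean(0).round(1),[np.linalg.norm(P[i]-P[i-1]).round(1) for i in range(4)])
# scene plate corners
g=lambda x,y:f(x,y,(320,160),5)
c=[g(77,232),g(278,180),g(385,345),g(180,395)]
P=np.array([atz(s,*q,143) for q in c]);print(P.round(1),P.mean(0).round(1),[np.linalg.norm(P[i]-P[i-1]).round(1) for i in range(4)])
# tin
h=lambda x,y:f(x,y,(210,130),3)
c=[h(42,95),h(160,93),h(161,302),h(41,303)]
P=np.array([atz(t,*q,34) for q in c]);print('tin',P.round(1),P.mean(0).round(1),[np.linalg.norm(P[i]-P[i-1]).round(1) for i in range(4)])
c=[g(237,123),g(408,58),g(658,292),g(475,387)]
P=np.array([atz(s,*q,34) for q in c]);print('tin s',P.round(1),P.mean(0).round(1),[np.linalg.norm(P[i]-P[i-1]).round(1) for i in range(4)])
# handle top
k=lambda x,y:f(x,y,(370,165),7)
P=np.array([atz(t,*q,195) for q in [k(260,203),k(308,200),k(313,247),k(265,250)]]);print('handle',P.round(1),P.mean(0).round(1))
m=lambda x,y:f(x,y,(140,160),4)
P=np.array([atz(s,*q,195) for q in [m(347,207),m(373,198),m(390,212),m(362,221)]]);print('handle s',P.round(1),P.mean(0).round(1))
P=np.array([atz(t,*q,0) for q in [k(62,133),k(275,100),k(320,355),k(103,385)]]);print('stand base',P.round(1),P.mean(0).round(1),[np.linalg.norm(P[i]-P[i-1]).round(1) for i in range(4)])
# lid circle
P=atz(t,*f(266,276),56);print('can lid',P.round(1))
print('cam',ray(t,0,0)[0],ray(s,0,0)[0])
from scipy.spatial.transform import Rotation as Ro
q=ctrl.read_state()["tool_rot"];print(Ro.from_quat(q[[1,2,3,0]]).as_matrix().round(3))
E
```

```text
[[688.4  89.4 143. ]
 [676.8 -20.1 143. ]
 [563.5  -7.2 143. ]
 [577.6 104.6 143. ]] [626.6  41.7 143. ] [np.float64(111.8), np.float64(110.1), np.float64(114.0), np.float64(112.6)]
[[564.2  -3.9 143. ]
 [577.8 100.9 143. ]
 [692.5  84.6 143. ]
 [675.3 -14.3 143. ]] [627.4  41.8 143. ] [np.float64(111.6), np.float64(105.7), np.float64(115.8), np.float64(100.4)]
tin [[651.8 307.2  34. ]
 [655.4 183.5  34. ]
 [437.1 175.5  34. ]
 [434.6 298.2  34. ]] [544.7 241.1  34. ] [np.float64(217.4), np.float64(123.7), np.float64(218.5), np.float64(122.8)]
tin s [[435.6 178.1  34. ]
 [433.5 297.   34. ]
 [650.6 305.5  34. ]
 [660.5 178.9  34. ]] [545.1 239.9  34. ] [np.float64(224.8), np.float64(118.8), np.float64(217.3), np.float64(127.0)]
handle [[ 532.8 -233.4  195. ]
 [ 534.2 -252.   195. ]
 [ 515.8 -253.6  195. ]
 [ 514.4 -235.   195. ]] [ 524.3 -243.5  195. ]
handle s [[ 514.2 -251.9  195. ]
 [ 514.2 -236.7  195. ]
 [ 528.6 -232.5  195. ]
 [ 528.  -248.5  195. ]] [ 521.3 -242.4  195. ]
stand base [[ 592.3 -183.2    0. ]
 [ 608.8 -280.7    0. ]
 [ 492.1 -298.7    0. ]
 [ 477.4 -200.7    0. ]] [ 542.6 -240.8    0. ] [np.float64(116.3), np.float64(98.9), np.float64(118.1), np.float64(99.1)]
can lid [625.9  42.2  56. ]
cam [ 3.67159974e+02 -1.33450414e+00  1.33764627e+03] [1285.63018839 -453.68474395  979.19904415]
[[-0.937 -0.     0.348]
 [-0.348  0.    -0.937]
 [ 0.    -1.    -0.   ]]
```

View pics/bail.png

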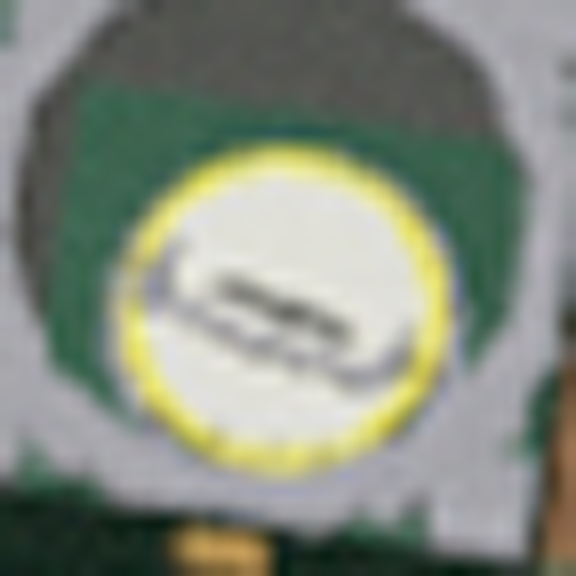

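```bash
cat >> h.py <<'E'
def bail(c,psi,lean,z0=58,n=8):
    a=lambda r,y:np.array([r*np.sin(lean),y,r*np.cos(lean)])
    pts=[a(0,-24.5),a(14,-24.5),a(28,-24.5),a(28,-14),a(28,-6),a(32,0),a(28,6),a(28,14),a(28,24.5),a(14,24.5),a(0,24.5)]
    R=np.array([[np.cos(psi),-np.sin(psi),0],[np.sin(psi),np.cos(psi),0],[0,0,1]])
    return np.array(pts)@R.T+np.array([c[0],c[1],z0])
E
python3 - <<'E'
from h import *
t=ctrl.get_image("top")
tiles=[]
for psi in(-.28,-.36):
  row=[]
  for lean in(-.35,-.5):
    im=cv2.resize(t["img"][150:186,290:326],None,fx=11,fy=11,interpolation=cv2.INTER_CUBIC)
    f=lambda P:((proj(t,P)-[290,150]+.5)*11-.5).round().astype(int)
    a=np.linspace(0,2*np.pi,60)
    c=(626.5,42)
    for r,z,col in((31.5,56,(255,0,0)),(46,143,(0,255,0))):
        cv2.polylines(im,[f(np.c_[c[0]+r*np.cos(a),c[1]+r*np.sin(a),0*a+z])],False,col,1)
    cv2.polylines(im,[f(bail(c,psi,lean))],False,(0,0,255),1)
    row.append(im)
  tiles.append(np.hstack(row))
cv2.imwrite("pics/ov.png",cv2.resize(np.vstack(tiles),(600,600)))
E
```

```text
(no output)
```

View pics/ov.png

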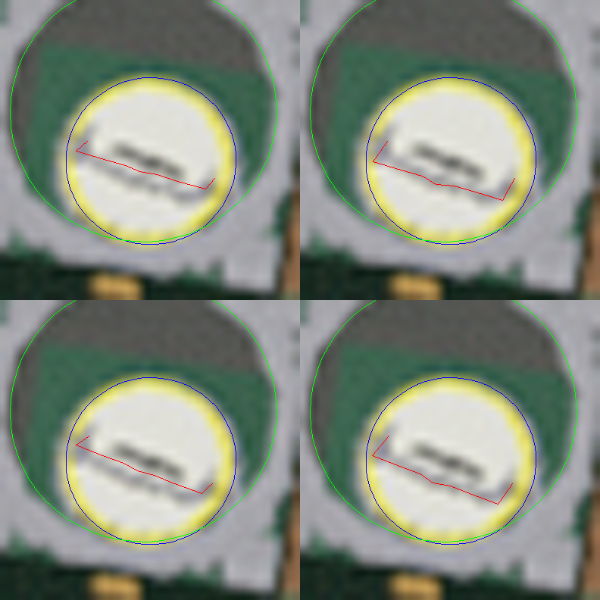

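```bash
cat >> h.py <<'E'
def hookpts(o,yaw):
    a=[(0,0,55),(0,0,0),(0,0,-80),(-7,0,-87),(-7,0,-105)]+[(-7*np.cos(b),0,-105-7*np.sin(b)) for b in np.linspace(0,np.pi,8)]+[(7,0,-102)]
    R=np.array([[np.cos(yaw),-np.sin(yaw),0],[np.sin(yaw),np.cos(yaw),0],[0,0,1]])
    return np.array(a)@R.T+np.array(o)
def box(o,yaw,h,z0,z1):
    a=[(h,h,z1),(h,-h,z1),(-h,-h,z1),(-h,h,z1),(h,h,z1),(h,h,z0),(h,-h,z0),(h,-h,z1),(h,-h,z0),(-h,-h,z0),(-h,-h,z1),(-h,-h,z0),(-h,h,z0),(-h,h,z1)]
    R=np.array([[np.cos(yaw),-np.sin(yaw),0],[np.sin(yaw),np.cos(yaw),0],[0,0,1]])
    return np.array(a)@R.T+np.array(o)
def ovl(p,u0,v0,u1,v1,k,lines):
    im=cv2.resize(p["img"][v0:v1,u0:u1],None,fx=k,fy=k,interpolation=cv2.INTER_CUBIC)
    for P,c in lines: cv2.polylines(im,[((proj(p,P)-[u0,v0]+.5)*k-.5).round().astype(int)],False,c,1)
    return im
def circ(c,r,z):
    a=np.linspace(0,2*np.pi,60); return np.c_[c[0]+r*np.cos(a),c[1]+r*np.sin(a),0*a+z]
E
python3 - <<'E'
from h import *
s=ctrl.get_image("scene");t=ctrl.get_image("top")
o=(522.8,-243,140)
A=ovl(s,212,200,272,275,7,[])
B=ovl(s,212,200,272,275,7,[(box(o,.1,10,5,55),(255,0,0)),(circ(o,20,140),(0,255,0)),(circ(o,20,145),(0,255,0))])
cv2.imwrite("pics/hk.png",cv2.resize(np.hstack([A,B]),(800,500)))
C=ovl(t,385,175,430,220,12,[]);D=ovl(t,385,175,430,220,12,[(box(o,.1,10,5,55),(255,0,0)),(circ(o,20,140),(0,255,0)),(circ(o,20,145),(0,255,0))])
cv2.imwrite("pics/hk2.png",cv2.resize(np.hstack([C,D]),(800,400)))
E
```

```text
(no output)
```

View pics/hk.png

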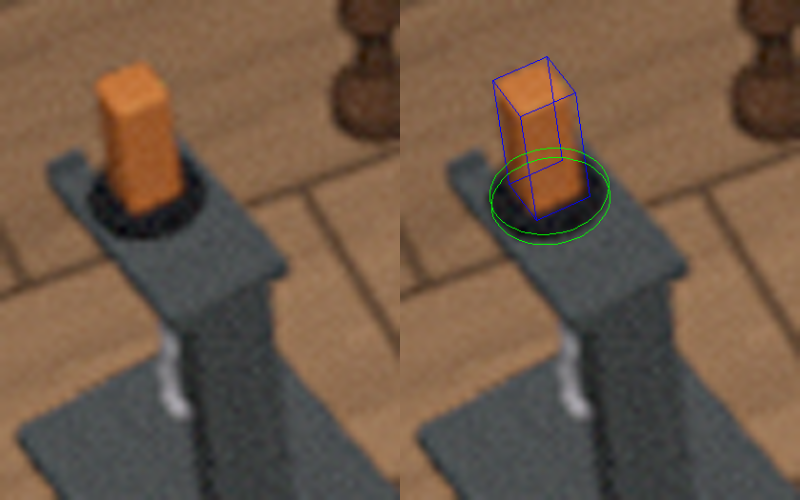

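View pics/hk2.png

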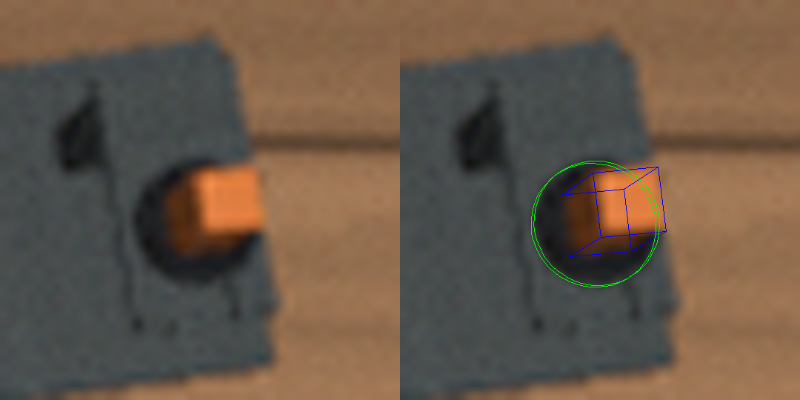

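```bash
cat >> h.py <<'E'
def orange(p,w):
    u0,v0,u1,v1=w
    hsv=cv2.cvtColor(p["img"],cv2.COLOR_BGR2HSV); m=((hsv[...,0]<=14)&(hsv[...,1]>170)&(hsv[...,2]>60))
    o=np.zeros_like(m);o[v0:v1,u0:u1]=m[v0:v1,u0:u1];return o
def hull(p,P,w,k=6):
    u0,v0,u1,v1=w
    q=cv2.convexHull((((proj(p,P)-[u0,v0]+.5)*k-.5).astype(np.float32)))
    im=np.zeros(((v1-v0)*k,(u1-u0)*k),np.uint8);cv2.fillPoly(im,[q.round().astype(np.int32)],255)
    return cv2.resize(im,None,fx=1/k,fy=1/k,interpolation=cv2.INTER_AREA)/255.
E
python3 - <<'E'
from h import *
from scipy.optimize import differential_evolution as de
s=ctrl.get_image("scene");t=ctrl.get_image("top")
ws=(215,203,255,240);wt=(395,185,425,215)
ms=orange(s,ws)[ws[1]:ws[3],ws[0]:ws[2]];mt=orange(t,wt)[wt[1]:wt[3],wt[0]:wt[2]]
print(ms.sum(),mt.sum())
def cost(v,both=(1,1)):
    P=box((v[0],v[1],140),v[2],10,5,55)
    return both[0]*np.abs(hull(s,P,ws)-ms).sum()+both[1]*np.abs(hull(t,P,wt)-mt).sum()
for b in((1,1),(1,0),(0,1)):
    r=de(cost,[(505,540),(-260,-225),(-.8,.8)],args=(b,),seed=1,maxiter=60); print(b,r.x.round(2),r.fun)
E
```

```text
195 75
(1, 1) [ 5.2333e+02 -2.4362e+02 -1.7000e-01] 59.682352941176475
(1, 0) [ 5.2276e+02 -2.4369e+02 -1.6000e-01] 36.043137254901964
(0, 1) [ 5.2407e+02 -2.4325e+02  4.3000e-01] 18.631372549019606
```

```bash
python3 - <<'E'
from h import *
s=ctrl.get_image("scene");t=ctrl.get_image("top")
o=(523,-243.5,140)
L=[ovl(s,212,200,257,270,6,[(box(o,-.1,10,5,55),(255,0,0)),(hookpts(o,-.1+k*np.pi/2),(0,0,255))]) for k in range(4)]
im=np.hstack([ovl(s,212,200,257,270,6,[])[:,:120]]+[l[:,:160] for l in L]);print(im.shape)
cv2.imwrite("pics/hk3.png",im)
E
```

```text
(420, 760, 3)
```

View pics/hk3.png

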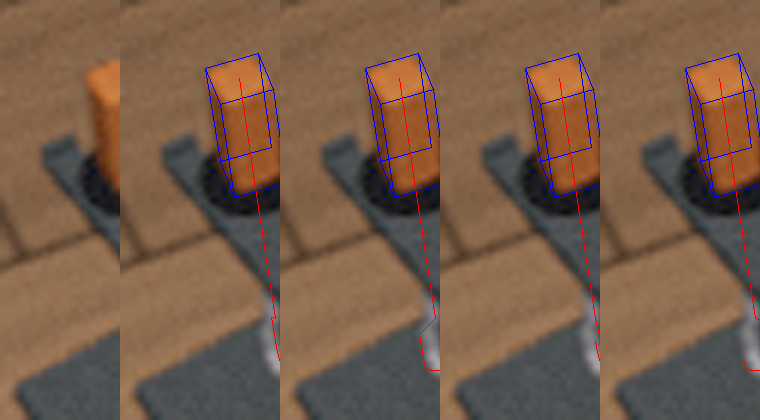

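```bash
python3 - <<'E'
from h import *
s=ctrl.get_image("scene")
o=(523,-243.5,140)
w=(228,245,254,272)
L=[ovl(s,*w,10,[(hookpts(o,y),(0,0,255))] if y is not None else []) for y in (None,-.1,.3,-.1+np.pi/2,-.1+np.pi,-.1-np.pi/2)]
cv2.imwrite("pics/hk4.png",np.vstack([np.hstack(L[:3]),np.hstack(L[3:])]))
E
```

```text
(no output)
```

View pics/hk4.png

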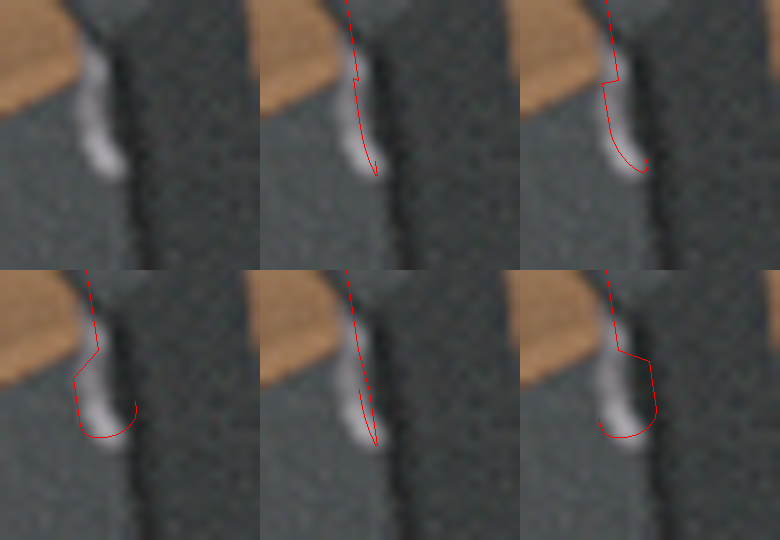

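```bash
python3 -m crank '[[[0,-0.405,0,-0.139,0.355],[0,-0.405,0,-0.139,0.355],[0,-0.405,0,-0.139,0.355],[0,-0.405,0,-0.139,0.355],[0,-0.405,0,-0.139,0.355],[0,-0.405,0,-0.139,0.355],[0,-0.405,0,-0.139,0.355],[0,-0.405,0,-0.139,0.355],[0,-0.405,0,-0.139,0.355],[0,-0.405,0,-0.139,0.355]]]'
python3 - <<'E'
from h import *
from scipy.spatial.transform import Rotation as Ro
s=ctrl.read_state();q=s["tool_rot"];R=Ro.from_quat(q[[1,2,3,0]]).as_matrix();print(s["position"],R.round(3),s["joint_pos"].round(3),s["width"])
p=ctrl.get_image("scene");crop(p,170,120,330,260,5,"a1.png")
E
```

```text
t: 2.4
position: [525.2, -241.2, 252.9]
tool_rot: [0.002, -0.002, 0.707, -0.707]
wrist_force: [0.0, -1.1, 0.7]
width: 42.8
[ 525.23678472 -241.21840915  252.90062143] [[-1.     0.     0.005]
 [-0.005  0.001 -1.   ]
 [-0.    -1.    -0.001]] [-4.940e-01  3.630e-01  1.439e+00  1.000e-03  1.340e+00  1.072e+00] 42.77498133815406
```

View pics/a1.png

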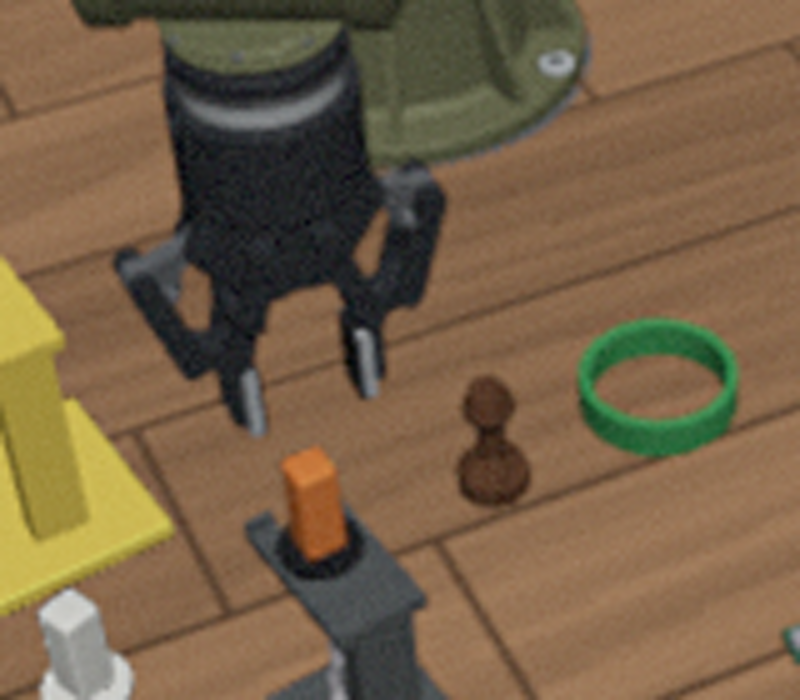

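```bash
python3 -m crank '[[[0,0,0.02,0,0],[0,0,0.04,0,0],[0,0,0.04,0,0]]]'
```

```text
t: 2.75
position: [521.3, -244.6, 211.0]
tool_rot: [-0.001, -0.001, 0.708, -0.706]
wrist_force: [-0.3, 0.1, 0.2]
width: 43.3
```

```bash
python3 -m crank '[[[0,-0.0015,0.02,-0.001,0],[0,-0.0015,0.038,-0.001,0],[0,-0.0015,0.038,-0.001,0],[0,-0.0015,0.038,-0.001,0],[1,-0.0015,0.038,-0.001,0],[1,-0.0015,0.038,-0.001,0],[1,-0.0015,0.038,-0.001,0],[1,-0.0015,0.038,-0.001,0],[1,-0.0015,0.038,-0.001,0],[1,-0.0015,0.038,-0.001,0]]]'
python3 - <<'E'
from h import *
p=ctrl.get_image("scene");crop(p,190,160,280,280,5,"a2.png")
E
```

```text
t: 3.75
position: [524.6, -243.5, 176.9]
tool_rot: [-0.001, -0.0, -0.707, 0.708]
wrist_force: [-2.7, -0.6, 6.7]
width: 19.5
```

View pics/a2.png

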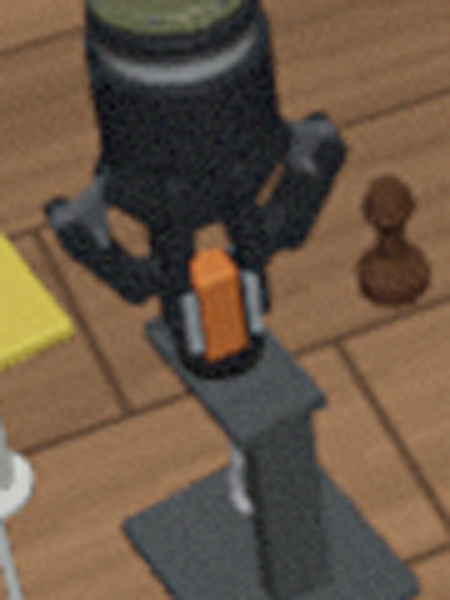

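```bash
python3 -m crank '[[[1,0,-0.006,0,0],[1,0,-0.012,0,0],[1,0,-0.012,0,0],[1,0.015,-0.012,0.003,0],[1,0.035,-0.012,0.006,0],[1,0.055,-0.012,0.0095,0],[1,0.075,-0.012,0.013,0],[1,0.08,-0.012,0.014,0],[1,0.08,-0.012,0.014,0]]]'
python3 - <<'E'
from h import *
p=ctrl.get_image("scene");crop(p,160,130,300,270,5,"a3.png")
E
```

```text
t: 4.7
position: [444.2, -257.5, 187.6]
tool_rot: [-0.0, -0.0, -0.707, 0.707]
wrist_force: [-0.5, -0.5, -1.7]
width: 19.7
```

View pics/a3.png

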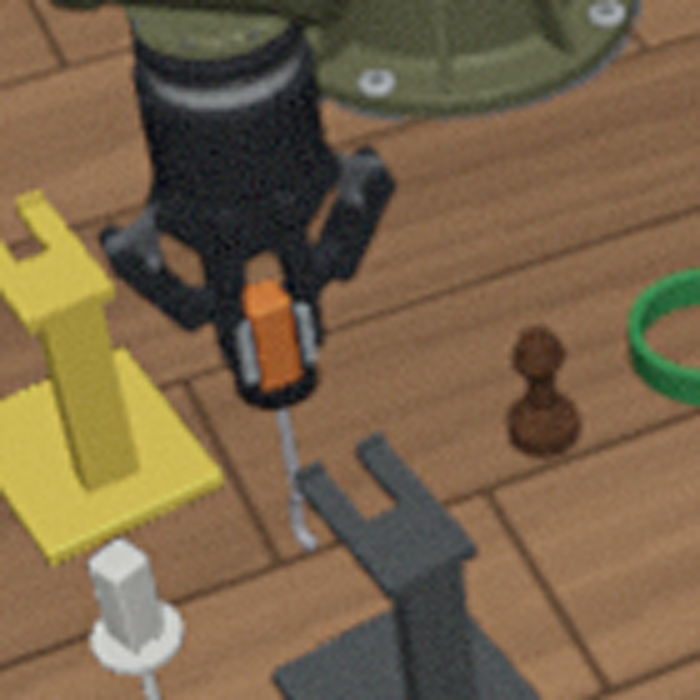

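```bash
python3 -m crank '[[[1,0,-0.05,0,0],[1,0,-0.1,0,-0.1],[1,0,-0.15,0,-0.25],[1,0,-0.165,0,-0.4],[1,-0.02,-0.165,-0.032,-0.55],[1,-0.045,-0.165,-0.073,-0.7],[1,-0.07,-0.165,-0.113,-0.85],[1,-0.095,-0.165,-0.154,-1.0],[1,-0.115,-0.165,-0.186,-1.15],[1,-0.135,-0.165,-0.218,-1.3]]]'
python3 - <<'E'
from h import *
from scipy.spatial.transform import Rotation as Ro
s=ctrl.read_state();q=s["tool_rot"];R=Ro.from_quat(q[[1,2,3,0]]).as_matrix();print(s["position"],R.round(3),s["joint_pos"].round(3),s["width"],np.abs(s["qvel"]).max())
E
```

```text
t: 5.75
position: [580.5, -36.7, 352.1]
tool_rot: [0.43, -0.43, 0.561, -0.561]
wrist_force: [0.7, -0.7, -1.2]
width: 19.9
[580.45929486 -36.662007   352.12849957] [[-0.26   0.     0.966]
 [-0.966  0.    -0.26 ]
 [-0.    -1.     0.   ]] [-0.126  0.321  1.268  0.     1.553  0.137] 19.880533360706806 0.8885395014388582
```

```bash
python3 -m crank '[[[1,-0.03,0,0.009,-0.15],[1,-0.06,0,0.018,-0.3],[1,-0.08,0,0.024,-0.45],[1,-0.091,0,0.0267,-0.6],[1,-0.091,0,0.0267,-0.75],[1,-0.091,0,0.0267,-0.9],[1,-0.091,0,0.0267,-1.05],[1,-0.091,0,0.0267,-1.2],[1,-0.091,0,0.0267,-1.35],[1,-0.091,0,0.0267,-1.48]]]'
python3 -m crank '[[[1,0,0,0,0],[1,0,0,0,0]]]'
python3 - <<'E'
from h import *
from scipy.spatial.transform import Rotation as Ro
s=ctrl.read_state();q=s["tool_rot"];R=Ro.from_quat(q[[1,2,3,0]]).as_matrix();print(s["position"],R.round(3),s["joint_pos"].round(3),s["width"],s["wrist_force"])
T=s["position"];yaw=np.arctan2(R[1,0],R[0,0])+np.pi
o=(T[0],T[1],T[2]-36.9)
p=ctrl.get_image("scene");t=ctrl.get_image("top")
print(proj(p,hookpts(o,yaw)[[0,1,-1]]),proj(t,hookpts(o,yaw)[[0,1,-1]]))
L=[]
for ii,(im,w) in enumerate(((p,(330,110,410,210)),(t,(265,105,345,205)))):
    L+= [ovl(im,*w,5,[]),ovl(im,*w,5,[(hookpts(o,yaw),(0,0,255)),(circ(o,20,o[2]),(0,255,0)),(box(o,yaw,10,5,55),(255,0,0))])]
    cv2.imwrite(f"pics/a4{ii}.png",np.hstack(L[-2:]))
E
```

```text
t: 6.75
position: [629.7, 42.3, 351.9]
tool_rot: [0.696, -0.696, 0.125, -0.124]
wrist_force: [-1.1, 0.1, -0.9]
width: 19.9
t: 6.95
position: [629.4, 41.9, 352.0]
tool_rot: [0.695, -0.695, 0.128, -0.128]
wrist_force: [0.9, 0.4, -1.7]
width: 19.7
[629.43432301  41.94272238 352.02142846] [[ 0.934 -0.     0.356]
 [-0.356  0.     0.934]
 [-0.    -1.    -0.   ]] [ 0.008  0.442  1.104  0.     1.596 -1.198] 19.651739873229527 [ 0.87056871  0.37946394 -1.6508248 ]
[[375.34143885 138.53153559]
 [372.83235146 159.7271412 ]
 [367.98625011 193.09906258]] [[303.5989887  140.97611201]
 [304.484773   146.83248475]
 [304.94624079 158.57337662]]
```

View pics/a40.png

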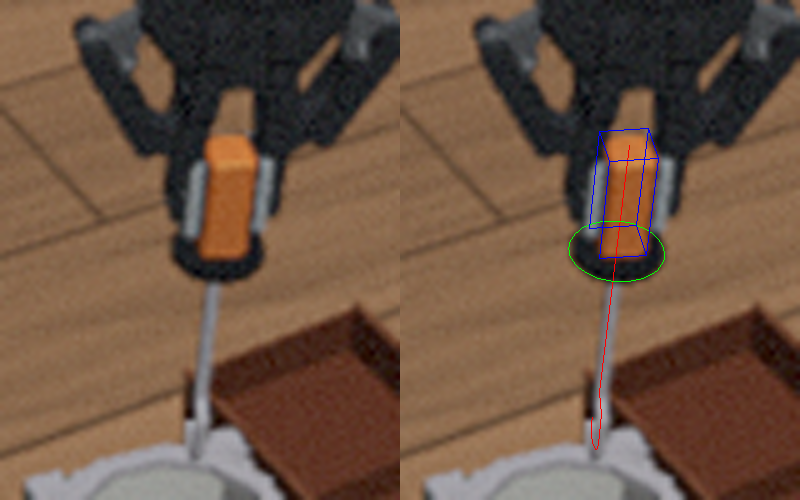

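View pics/a41.png

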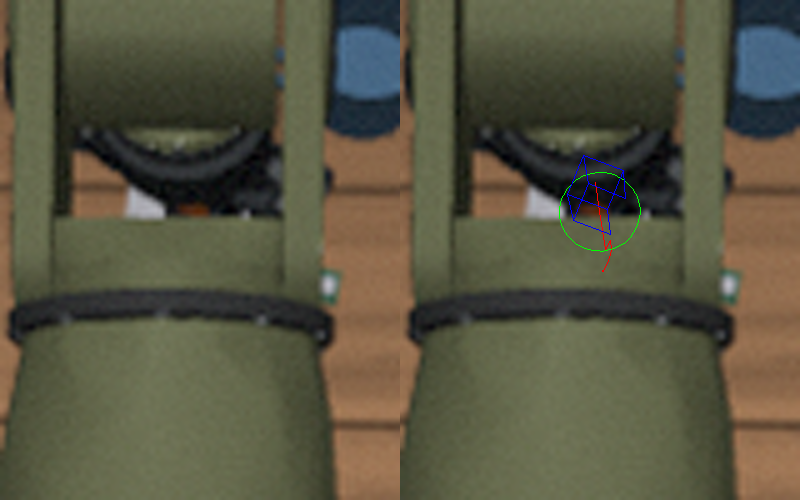

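```bash
python3 -m crank '[[[1,0.002,0.03,0,0],[1,0.002,0.06,0,0],[1,0.002,0.085,0,0],[1,0.002,0.1,0,0],[1,0.002,0.108,0,0],[1,0.002,0.116,0,0],[1,0.002,0.122,0,0],[1,0.002,0.126,0,0],[1,0.002,0.126,0,0]]]'
```

```text
t: 7.95
position: [631.0, 40.7, 226.1]
tool_rot: [0.696, -0.696, 0.127, -0.127]
wrist_force: [0.3, 0.1, -0.9]
width: 19.6
```

```bash
python3 -m crank '[[[1,0,0.004,0,0],[1,0,0.008,0,0],[1,0,0.01,0,0],[1,0,0.01,0,0]]]'
```

```text
t: 8.35
position: [630.9, 40.7, 215.9]
tool_rot: [-0.696, 0.696, -0.127, 0.127]
wrist_force: [0.6, 0.3, -1.0]
width: 19.8
```

```bash
python3 -m crank '[[[1,-0.005,0,0,0],[1,-0.01,0,0,0],[1,-0.014,0,0,0],[1,-0.017,0,0,0],[1,-0.017,0,0,0]]]'
python3 -m crank '[[[1,-0.001,0,0,0],[1,-0.002,0,0,0],[1,-0.002,0,0,0]]]'
```

```text
t: 8.85
position: [614.8, 47.0, 216.5]
tool_rot: [0.696, -0.696, 0.127, -0.127]
wrist_force: [0.1, -1.0, -1.4]
width: 19.7
t: 9.15
position: [613.2, 47.4, 216.2]
tool_rot: [-0.696, 0.696, -0.127, 0.127]
wrist_force: [-0.7, -0.2, -0.9]
width: 20.0
```

```bash
python3 -m crank '[[[1,-0.001,0,0,0],[1,-0.001,0,0,0]]]'
python3 -m crank '[[[1,-0.001,0,0,0],[1,-0.001,0,0,0]]]'
python3 -m crank '[[[1,-0.001,0,0,0],[1,-0.001,0,0,0]]]'

```

```text
t: 9.35
position: [612.2, 47.8, 216.2]
tool_rot: [0.696, -0.696, 0.127, -0.127]
wrist_force: [0.2, -0.3, -1.2]
width: 20.0
t: 9.55
position: [611.3, 48.2, 216.3]
tool_rot: [0.696, -0.696, 0.127, -0.127]
wrist_force: [-0.3, -0.3, -1.1]
width: 20.0
t: 9.75
position: [610.3, 48.6, 216.3]
tool_rot: [0.696, -0.696, 0.127, -0.127]
wrist_force: [-0.7, -0.2, -0.2]
width: 19.9
```

```bash
python3 -m crank '[[[1,-0.001,0,0,0],[1,-0.001,0,0,0]]]'
python3 -m crank '[[[1,-0.001,0,0,0],[1,-0.001,0,0,0]]]'

```

```text
t: 9.95
position: [609.4, 48.9, 216.3]
tool_rot: [0.696, -0.696, 0.127, -0.127]
wrist_force: [0.6, 0.5, -1.4]
width: 19.8
t: 10.15
position: [608.5, 49.3, 216.3]
tool_rot: [-0.696, 0.696, -0.127, 0.127]
wrist_force: [0.3, -0.3, -1.8]
width: 19.6
```

```bash
python3 -m crank '[[[1,-0.001,0,0,0],[1,-0.001,0,0,0]]]'
python3 -m crank '[[[1,-0.001,0,0,0],[1,-0.001,0,0,0]]]'

```

```text
t: 10.35
position: [607.5, 49.6, 216.3]
tool_rot: [-0.696, 0.696, -0.127, 0.127]
wrist_force: [-0.1, 0.1, -1.7]
width: 20.0
t: 10.55
position: [606.7, 49.9, 216.3]
tool_rot: [0.696, -0.696, 0.127, -0.127]
wrist_force: [0.7, 1.0, -0.5]
width: 19.6
```

```bash
for i in 1 2 3 4; do python3 -m crank '[[[1,0,0,0,0]]]' | grep -E "force|position"; done; python3 - <<'E'
from h import *
s=ctrl.read_state();print(s["wrist_torque"])
p=ctrl.get_image("scene");crop(p,320,120,420,220,7,"b1.png")
t=ctrl.get_image("top");crop(t,270,120,350,200,7,"b2.png")
E
```

```text
position: [606.7, 49.9, 216.3]
wrist_force: [0.1, -0.3, -1.1]
position: [606.7, 49.9, 216.3]
wrist_force: [0.9, -1.1, -1.8]
position: [606.7, 49.9, 216.3]
wrist_force: [0.1, 0.6, -1.8]
position: [606.7, 49.9, 216.3]
wrist_force: [0.8, -0.7, -0.9]
[-0.10200632 -0.21587124  0.01978751]
```

View pics/b1.png

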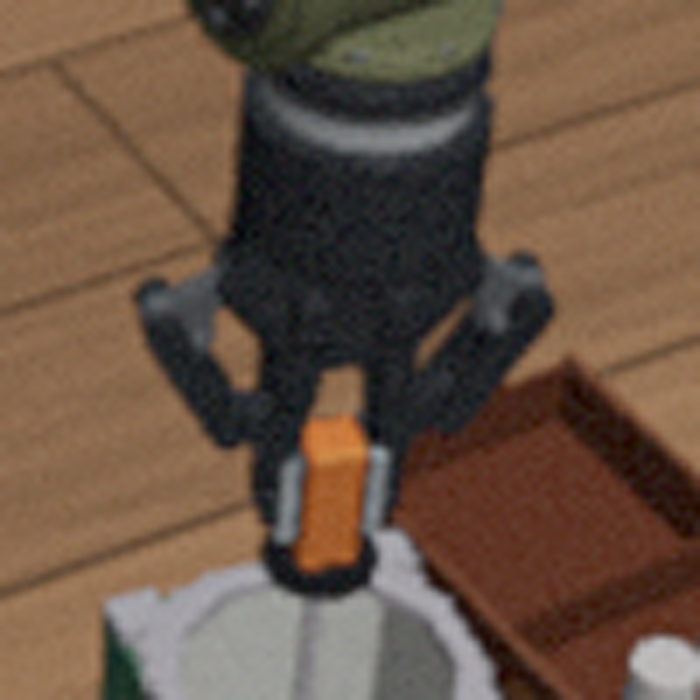

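View pics/b2.png

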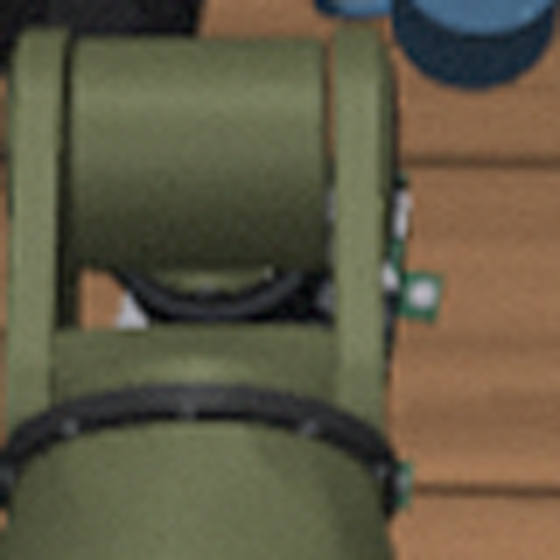

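```bash
python3 - <<'E'
from h import *
im=cv2.imread("pics/top0.png")
c=im[158:184,294:320].astype(float)
c=np.clip((c-110)/(245-110),0,1)*255
a=cv2.resize(c.astype(np.uint8),None,fx=15,fy=15,interpolation=cv2.INTER_NEAREST)
t=ctrl.get_image("top")
k=15;b=cv2.resize(c.astype(np.uint8),None,fx=15,fy=15,interpolation=cv2.INTER_CUBIC)
for lean,col in((-.5,(0,0,255)),(.0,(0,200,0)),(.5,(255,0,0))):
    P=bail((625.9,42.2),-.33,lean)
    cv2.polylines(b,[((proj(t,P)-[294,158]+.5)*k-.5).round().astype(int)],False,col,1)
cv2.imwrite("pics/enh.png",np.hstack([a,b]))
E
```

```text
(no output)
```

View pics/enh.png

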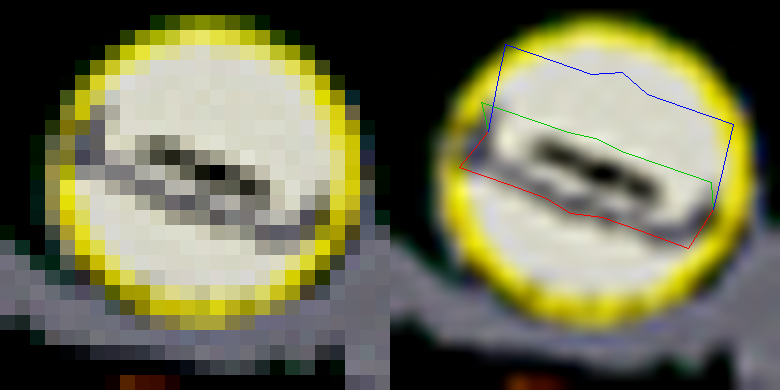

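```bash
for i in 1 2; do python3 -m crank '[[[1,-0.001,0,0,0],[1,-0.001,0,0,0]]]' | grep -E "force|position"; done; python3 - <<'E'
from h import *
s=ctrl.read_state();print(s["wrist_torque"],s["wrist_force"])
E
```

```text
position: [605.7, 50.3, 216.3]
wrist_force: [0.8, 0.2, -0.4]
position: [604.7, 50.7, 216.3]
wrist_force: [0.7, 0.2, -0.8]
[-0.11409057 -0.25056772  0.02114477] [ 0.68676398  0.23526773 -0.76037015]
```

```bash
for i in 1 2 3; do python3 -m crank '[[[1,0.002,0,0,0],[1,0.002,0,0,0]]]' | grep -E "position"; python3 - <<'E'
from h import *
s=ctrl.read_state();print(s["wrist_torque"],s["wrist_force"])
E
done
```

```text
position: [606.8, 49.8, 216.2]
[-0.04468623 -0.22531465  0.04385493] [ 0.79923124 -0.07893072 -1.01120691]
position: [608.6, 49.2, 216.2]
[-0.01954027  0.04748877 -0.00706648] [-0.69274643  0.54954819 -1.52654737]
position: [610.5, 48.5, 216.2]
[-0.00724062 -0.02545055  0.04671618] [-0.48052001 -0.05596553 -1.55487288]
```

```bash
cat > st.py <<'E'
from h import *
s=ctrl.read_state();f=s["wrist_force"];L=np.array([-.94,.34]);M=np.array([-L[1],L[0]])
p=s["position"];d=p[:2]-np.array([626.5,42]);tq=s["wrist_torque"]
print("t%.2f pos %s alongL %.1f perp %.1f F_L %.1f F_p %.1f Fz %.1f tq %s"%(s["t"],p.round(1),d@L,d@M,f[:2]@L,f[:2]@M,f[2],tq.round(2)))
E
python3 -m crank '[[[1,-0.001,-0.003,0,0],[1,-0.001,-0.006,0,0],[1,-0.001,-0.009,0,0],[1,-0.001,-0.009,0,0]]]' >/dev/null; python3 st.py
for i in 1 2 3; do python3 -m crank '[[[1,0,-0.001,0,0],[1,0,-0.0015,0,0]]]'>/dev/null; python3 st.py;done
```

```text
t12.50 pos [609.6  48.9 226. ] alongL 18.2 perp -0.8 F_L 0.3 F_p -0.6 Fz -1.5 tq [-0.   -0.06 -0.01]
t12.70 pos [609.5  48.9 226.8] alongL 18.4 perp -0.7 F_L 0.3 F_p 0.2 Fz -2.1 tq [0.03 0.04 0.  ]
t12.90 pos [609.5  48.9 228.3] alongL 18.3 perp -0.7 F_L 0.5 F_p -0.5 Fz -1.3 tq [-0.04 -0.02  0.03]
t13.10 pos [609.5  48.9 229.9] alongL 18.3 perp -0.7 F_L 0.8 F_p -0.5 Fz -1.3 tq [-0.01 -0.03  0.02]
```

```bash
for i in 1 2 3 4; do python3 -m crank '[[[1,0,-0.001,0,0],[1,0,-0.0015,0,0]]]'>/dev/null; python3 st.py;done
```

```text
t13.30 pos [609.4  48.9 231. ] alongL 18.4 perp -0.6 F_L -0.4 F_p 0.2 Fz -2.9 tq [-0.01 -0.03 -0.01]
t13.50 pos [609.4  48.8 232.6] alongL 18.4 perp -0.6 F_L -0.8 F_p 0.5 Fz -4.4 tq [-0.04 -0.05  0.01]
t13.70 pos [609.5  48.9 234.3] alongL 18.3 perp -0.7 F_L -0.5 F_p 0.8 Fz -5.1 tq [-0.05 -0.07 -0.01]
t13.90 pos [609.5  48.9 235.9] alongL 18.3 perp -0.7 F_L -1.0 F_p 0.1 Fz -4.9 tq [-0.03 -0.15  0.01]
```

```bash
for i in 1 2 3; do python3 -m crank '[[[1,0.001,-0.002,0,0],[1,0.002,-0.004,0,0],[1,0.002,-0.004,0,0]]]'>/dev/null; python3 st.py;done
```

```text
t14.20 pos [611.6  48.1 240.2] alongL 16.1 perp -0.6 F_L -0.4 F_p -0.5 Fz -4.7 tq [-0.03 -0.12  0.01]
t14.50 pos [613.4  47.4 244.2] alongL 14.1 perp -0.6 F_L 0.0 F_p 0.6 Fz -4.4 tq [-0.06 -0.06 -0.  ]
t14.80 pos [615.3  46.7 248.1] alongL 12.1 perp -0.6 F_L -0.4 F_p -0.9 Fz -4.1 tq [-0.01 -0.07  0.05]
```

```bash
for i in 1 2 3 4; do python3 -m crank '[[[1,0.001,-0.003,0,0],[1,0.0018,-0.006,0,0],[1,0.0018,-0.006,0,0]]]'>/dev/null; python3 st.py;done
```

```text
t15.10 pos [617.   46.1 254.4] alongL 10.3 perp -0.6 F_L -0.2 F_p 0.7 Fz -4.3 tq [-0.02 -0.09 -0.  ]
t15.40 pos [618.7  45.4 260.4] alongL 8.5 perp -0.6 F_L 0.8 F_p -0.0 Fz -5.2 tq [-0.01 -0.01 -0.06]
t15.70 pos [620.4  44.8 266.3] alongL 6.7 perp -0.6 F_L 0.3 F_p 0.5 Fz -3.8 tq [0.03 0.02 0.05]
t16.00 pos [622.1  44.1 272.3] alongL 4.9 perp -0.5 F_L -1.2 F_p -0.1 Fz -5.2 tq [-0.06 -0.02 -0.01]
```

```bash
python3 -m crank '[[[1,0,-0.004,0,0],[1,0,-0.008,0,0],[1,0,-0.012,0,0],[1,0,-0.016,0,0],[1,0,-0.02,0,0],[1,0,-0.024,0,0],[1,0,-0.028,0,0],[1,0,-0.03,0,0],[1,0,-0.03,0,0]]]'>/dev/null; python3 st.py; python3 - <<'E'
from h import *
p=ctrl.get_image("scene");crop(p,320,110,420,230,6,"c1.png")
E
```

```text
t16.90 pos [621.9  44.2 302.1] alongL 5.1 perp -0.5 F_L -0.2 F_p 0.4 Fz -4.5 tq [ 0.01  0.02 -0.03]
```

View pics/c1.png

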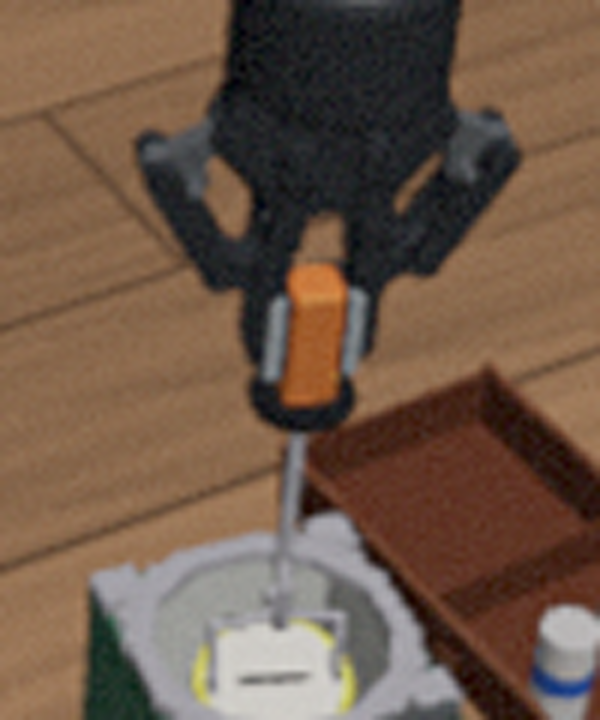

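```bash
cat > canov.py <<'E'
from h import *
import sys
def canpose(B,psi,lean=-.45,com=26):
    b=np.array([32*np.sin(lean),0,54+32*np.cos(lean)]);d=b-np.array([0,0,com])
    be=-np.arctan2(d[0],d[2]); Ry=np.array([[np.cos(be),0,np.sin(be)],[0,1,0],[-np.sin(be),0,np.cos(be)]])
    Rz=np.array([[np.cos(psi),-np.sin(psi),0],[np.sin(psi),np.cos(psi),0],[0,0,1]])
    R=Rz@Ry; return R,np.array(B)-R@b,be
def canlines(R,o):
    a=np.linspace(0,2*np.pi,50);c=lambda r,z:np.c_[r*np.cos(a),r*np.sin(a),0*a+z]@R.T+o
    return [(c(31.5,52),(255,0,0)),(c(26,0),(0,255,0))]
E
python3 - <<'E'
from canov import *
p=ctrl.get_image("scene");s=ctrl.read_state();T=s["position"]
L=np.array([-.94,.34,0])
out=[]
for off in(0,-4):
  B=T+off*L+np.array([0,0,-146+2.2]);R,o,be=canpose(B,-.35);print(be,o,(R@[0,0,52]+o).round(1))
  out.append(ovl(p,335,185,400,235,6,canlines(R,o)+[(circ((626.5,42),46,143),(0,0,255))]))
cv2.imwrite("pics/c2.png",np.hstack(out))
E
```

```text
0.24025717404170138 [615.98900828  46.2977915   74.06851304] [627.6  42.1 124.6]
0.24025717404170138 [619.74900828  44.9377915   74.06851304] [631.4  40.7 124.6]
```

View pics/c2.png

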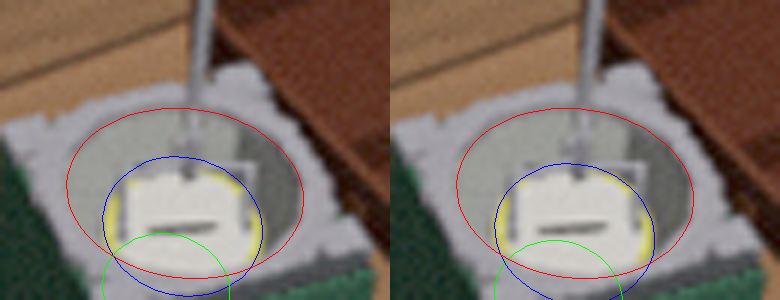

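```bash
python3 -m crank '[[[1,0,-0.005,0,0],[1,0,-0.01,0,0],[1,0,-0.015,0,0],[1,0,-0.02,0,0],[1,0,-0.025,0,0],[1,0,-0.03,0,0],[1,0,-0.035,0,0],[1,0,-0.04,0,0],[1,0,-0.044,0,0],[1,0,-0.046,0,0]]]'>/dev/null; python3 st.py
python3 -m crank '[[[1,0,-0.005,0,0],[1,0,-0.01,0,0],[1,0,-0.015,0,0],[1,0,-0.02,0,0],[1,0,-0.025,0,0],[1,0,-0.03,0,0],[1,0,-0.035,0,0],[1,0,-0.04,0,0],[1,0,-0.045,0,0],[1,0,-0.049,0,0]]]'>/dev/null; python3 st.py
python3 - <<'E'
from h import *
p=ctrl.get_image("scene");crop(p,320,60,440,230,4,"c3.png"); print(ctrl.read_state()["joint_pos"].round(2))
E
```

```text
t18.00 pos [621.9  44.2 348.3] alongL 5.1 perp -0.5 F_L -0.2 F_p 0.8 Fz -3.9 tq [-0.02  0.01 -0.  ]
t19.00 pos [621.9  44.2 397.3] alongL 5.1 perp -0.5 F_L 0.5 F_p 0.3 Fz -4.8 tq [-0.01  0.02 -0.04]
[ 0.01  0.42  1.03 -0.    1.69 -1.2 ]
```

View pics/c3.png

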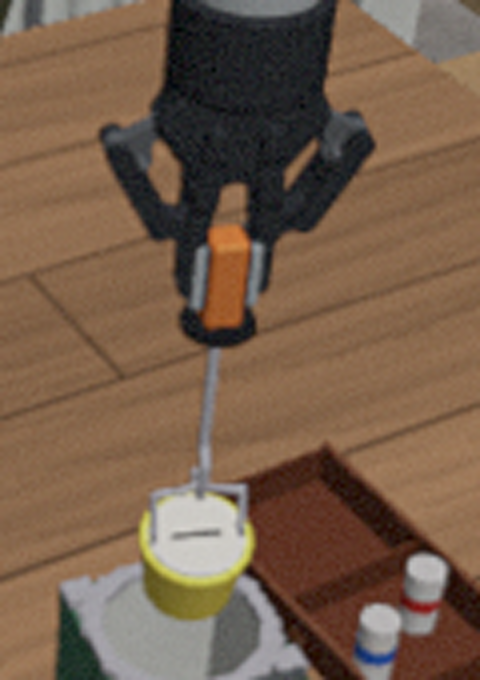

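```bash
python3 -m crank '[[[1,-0.0014,0,0.001,0],[1,-0.005,0,0.004,0],[1,-0.011,0,0.008,0],[1,-0.019,0,0.014,0],[1,-0.029,0,0.021,0],[1,-0.040,0,0.029,0],[1,-0.053,0,0.038,0],[1,-0.066,0,0.0475,0],[1,-0.080,0,0.0575,0],[1,-0.0935,0,0.0675,0]]]'>/dev/null
python3 -m crank '[[[1,-0.0135,0,0.010,0],[1,-0.0275,0,0.020,0],[1,-0.0405,0,0.0295,0],[1,-0.0535,0,0.0385,0],[1,-0.0645,0,0.0465,0],[1,-0.0745,0,0.0535,0],[1,-0.0825,0,0.0595,0],[1,-0.0885,0,0.0635,0],[1,-0.0921,0,0.0665,0],[1,-0.0937,0,0.0674,0]]]'
python3 st.py
```

```text
t: 21.05
position: [494.2, 236.8, 396.8]
tool_rot: [-0.696, 0.696, -0.127, 0.127]
wrist_force: [1.1, 0.6, -5.2]
width: 19.9
t21.05 pos [494.2 236.8 396.8] alongL 190.6 perp -138.1 F_L -0.8 F_p -0.9 Fz -5.2 tq [0.04 0.04 0.  ]
```

```bash
python3 -m crank '[[[1,0,0.003,0,0],[1,0,0.01,0,0],[1,0,0.02,0,0],[1,0,0.032,0,0],[1,0,0.045,0,0],[1,0,0.058,0,0],[1,0,0.071,0,0],[1,0,0.082,0,0],[1,0,0.09,0,0],[1,0,0.097,0,0]]]'>/dev/null
python3 -m crank '[[[1,0,0.006,0,0],[1,0,0.012,0,0],[1,0,0.018,0,0],[1,0,0.022,0,0],[1,0,0.024,0,0],[1,0,0.025,0,0],[1,0,0.025,0,0]]]'>/dev/null
python3 st.py;python3 - <<'E'
from canov import *
p=ctrl.get_image("scene");s=ctrl.read_state();T=s["position"]
L=np.array([-.94,.34,0]);out=[ovl(p,350,90,460,250,4,[])]
B=T-2*L+np.array([0,0,-146+2.2]);R,o,be=canpose(B,-.36);print(o)
out.append(ovl(p,350,90,460,250,4,canlines(R,o)))
cv2.imwrite("pics/d1.png",cv2.resize(np.hstack(out),(800,582)))
E
```

```text
t22.75 pos [494.3 236.5 274.9] alongL 190.4 perp -137.9 F_L -0.0 F_p 0.2 Fz -4.3 tq [-0.   -0.04  0.03]
[490.46421762 238.01680225  47.41182686]
```

View pics/d1.png

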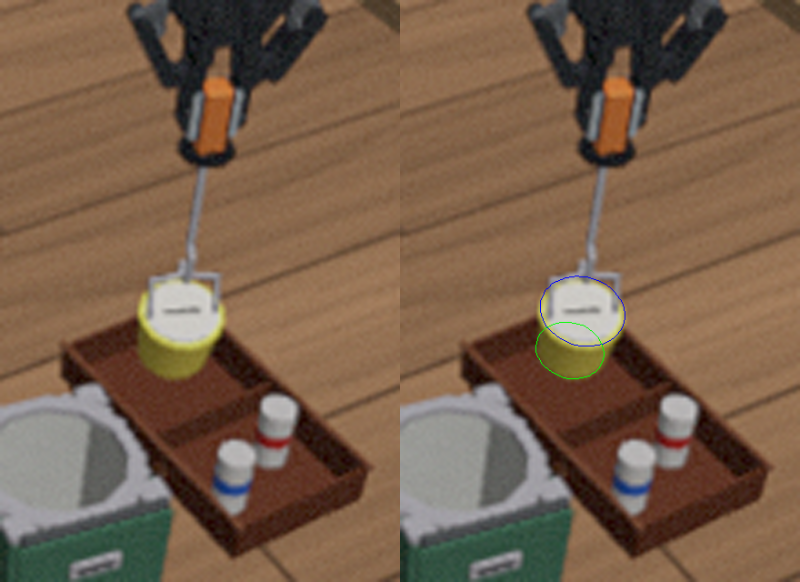

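```bash
python3 -m crank '[[[1,0,0.003,0,0],[1,0,0.007,0,0],[1,0,0.012,0,0],[1,0,0.017,0,0],[1,0,0.021,0,0],[1,0,0.025,0,0],[1,0,0.027,0,0],[1,0,0.028,0,0],[1,0,0.028,0,0]]]'>/dev/null;python3 st.py
for i in 1 2 3 4 ; do python3 -m crank '[[[1,0,0.001,0,0],[1,0,0.0015,0,0]]]'>/dev/null; python3 st.py;done
```

```text
t23.70 pos [494.3 236.5 246.8] alongL 190.4 perp -137.9 F_L 0.1 F_p 0.0 Fz -4.3 tq [ 0.03  0.05 -0.01]
t23.90 pos [494.3 236.5 245.3] alongL 190.4 perp -137.9 F_L 0.3 F_p -0.1 Fz -3.8 tq [ 0.    0.04 -0.04]
t24.10 pos [494.3 236.5 243.7] alongL 190.4 perp -137.9 F_L -0.2 F_p 0.5 Fz -3.6 tq [ 0.    0.05 -0.04]
t24.30 pos [494.3 236.5 242.2] alongL 190.4 perp -137.9 F_L -0.4 F_p -0.4 Fz -4.6 tq [-0.03 -0.   -0.04]
t24.50 pos [494.3 236.5 240.7] alongL 190.4 perp -137.9 F_L 0.0 F_p 0.2 Fz -4.3 tq [-0.02 -0.01 -0.01]
```

```bash
for i in 1 2 3 4 ; do python3 -m crank '[[[1,0,0.001,0,0],[1,0,0.001,0,0]]]'>/dev/null; python3 st.py;done
```

```text
t24.70 pos [494.3 236.5 239.6] alongL 190.4 perp -137.9 F_L 0.5 F_p -0.2 Fz -4.3 tq [ 0.02  0.01 -0.03]
t24.90 pos [494.3 236.5 238.7] alongL 190.4 perp -137.9 F_L 0.5 F_p -0.7 Fz -4.9 tq [0.   0.   0.04]
t25.10 pos [494.3 236.5 237.7] alongL 190.4 perp -137.9 F_L -0.4 F_p -0.5 Fz -4.4 tq [-0.07  0.02  0.03]
t25.30 pos [494.3 236.5 236.7] alongL 190.4 perp -137.9 F_L -0.2 F_p 0.1 Fz -5.1 tq [-0.    0.03  0.03]
```

```bash
for i in 1 2 3 4 ; do python3 -m crank '[[[1,0,0.001,0,0],[1,0,0.001,0,0]]]'>/dev/null; python3 st.py;done;python3 - <<'E'
from h import *
p=ctrl.get_image("scene");crop(p,360,140,440,220,8,"d2.png")
E
```

```text
t25.50 pos [494.3 236.5 235.7] alongL 190.4 perp -137.9 F_L -0.3 F_p 0.0 Fz -3.8 tq [-0.01  0.05 -0.01]
t25.70 pos [494.4 236.6 234.9] alongL 190.4 perp -138.0 F_L 0.2 F_p -0.1 Fz -1.6 tq [0.14 0.12 0.04]
t25.90 pos [494.3 236.5 233.9] alongL 190.4 perp -137.9 F_L 1.0 F_p 0.4 Fz -1.0 tq [ 0.11  0.21 -0.04]
t26.10 pos [494.3 236.5 232.7] alongL 190.4 perp -137.9 F_L 0.8 F_p 0.5 Fz -1.3 tq [0.08 0.15 0.02]
```

View pics/d2.png

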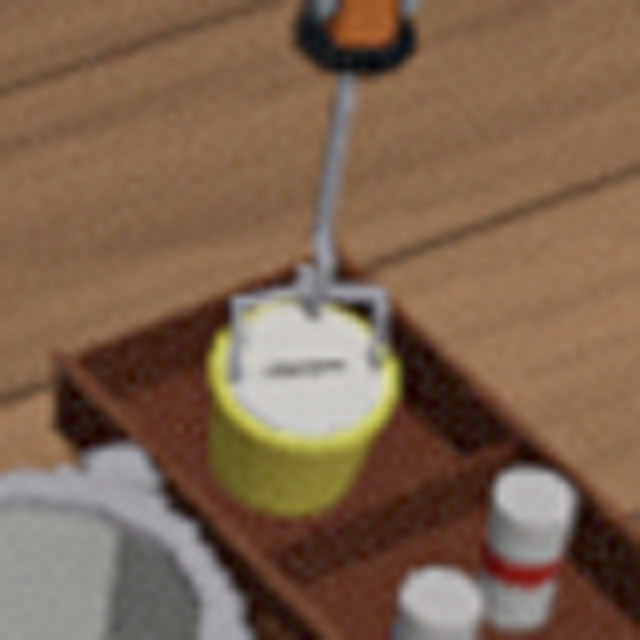

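```bash
for i in 1 2 3 4 ; do python3 -m crank '[[[1,-0.001,0.0002,0,0],[1,-0.002,0.0004,0,0],[1,-0.002,0.0004,0,0]]]'>/dev/null; python3 st.py;done
```

```text
t26.45 pos [492.3 237.3 232.4] alongL 192.5 perp -137.9 F_L 0.1 F_p 0.1 Fz -2.0 tq [ 0.04  0.13 -0.01]
t26.75 pos [490.4 238.  232. ] alongL 194.5 perp -138.0 F_L 0.4 F_p -0.6 Fz -1.9 tq [ 0.05  0.17 -0.01]
t27.05 pos [488.6 238.7 231.6] alongL 196.5 perp -138.0 F_L 0.2 F_p -0.1 Fz -2.1 tq [0.15 0.17 0.  ]
t27.35 pos [486.7 239.4 231.2] alongL 198.5 perp -138.0 F_L 0.2 F_p 0.3 Fz -0.9 tq [0.17 0.18 0.04]
```

```bash
for i in 1 2 3 4 ; do python3 -m crank '[[[1,-0.001,0.0003,0,0],[1,-0.002,0.0006,0,0],[1,-0.002,0.0006,0,0]]]'>/dev/null; python3 st.py;done;python3 - <<'E'
from h import *
p=ctrl.get_image("scene");crop(p,360,140,440,220,8,"d3.png")
E
```

```text
t27.65 pos [484.8 240.1 230.5] alongL 200.5 perp -138.0 F_L 1.2 F_p -0.4 Fz -1.8 tq [0.11 0.2  0.07]
t27.95 pos [483.  240.8 229.9] alongL 202.5 perp -138.1 F_L 0.4 F_p -0.2 Fz -1.0 tq [ 0.13  0.14 -0.03]
t28.25 pos [481.1 241.5 229.3] alongL 204.5 perp -138.1 F_L 0.4 F_p -0.8 Fz -2.2 tq [ 0.15  0.16 -0.01]
t28.55 pos [479.2 242.2 228.7] alongL 206.5 perp -138.1 F_L -0.2 F_p -0.4 Fz -2.0 tq [0.13 0.14 0.03]
```

View pics/d3.png

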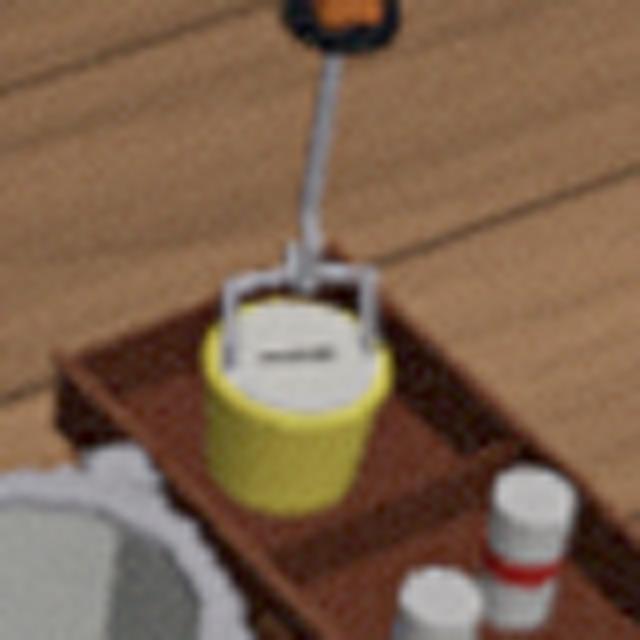

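```bash
for i in 1 2 3 4; do python3 -m crank '[[[1,-0.001,0.0004,0,0],[1,-0.002,0.0009,0,0],[1,-0.002,0.0009,0,0]]]'>/dev/null; python3 st.py;done
```

```text
t28.90 pos [477.4 242.9 227.9] alongL 208.4 perp -138.1 F_L -0.1 F_p -0.4 Fz -1.1 tq [ 0.04 -0.    0.  ]
t29.20 pos [475.5 243.6 226.9] alongL 210.5 perp -138.2 F_L 0.7 F_p -0.4 Fz -1.5 tq [ 0.01 -0.05  0.06]
t29.50 pos [473.7 244.3 226.1] alongL 212.4 perp -138.2 F_L -1.3 F_p 0.4 Fz -0.5 tq [-0.04 -0.26 -0.02]
t29.80 pos [471.8 245.  225.1] alongL 214.5 perp -138.2 F_L -1.3 F_p 0.4 Fz -1.4 tq [-0.05 -0.25  0.02]
```

```bash
python3 -m crank '[[[1,0.002,0,0,0],[1,0.004,0,0,0],[1,0.004,0,0,0]]]'>/dev/null; python3 st.py; python3 -m crank '[[[1,0,0.002,0,0],[1,0,0.004,0,0],[1,0,0.006,0,0],[1,0,0.008,0,0],[1,0,0.0085,0,0],[1,0,0.0085,0,0]]]'>/dev/null; python3 st.py
python3 - <<'E'
from h import *
p=ctrl.get_image("scene");crop(p,360,140,440,220,8,"d4.png")
E
```

```text
t30.10 pos [475.8 243.5 225.1] alongL 210.2 perp -138.1 F_L 0.5 F_p 0.6 Fz -0.3 tq [-0.01 -0.02 -0.01]
t30.70 pos [475.6 243.6 216.6] alongL 210.4 perp -138.2 F_L 0.0 F_p -0.8 Fz -1.1 tq [-0.05 -0.08 -0.02]
```

View pics/d4.png

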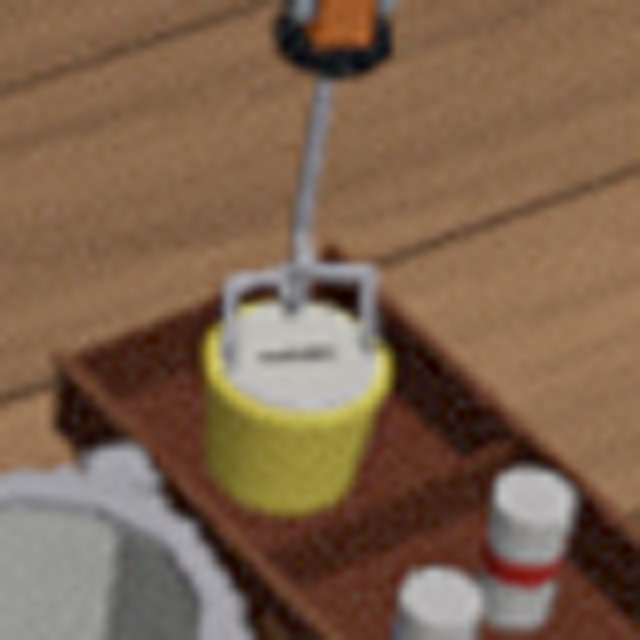

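```bash
python3 -m crank '[[[1,0.0015,0,0,0],[1,0.003,0,0,0],[1,0.003,0,0,0]]]'>/dev/null; python3 st.py;  python3 -m crank '[[[1,0.0015,0,0,0],[1,0.003,0,0,0],[1,0.003,0,0,0]]]'>/dev/null; python3 st.py; python3 -m crank '[[[1,0.002,0,0,0],[1,0.004,0,0,0],[1,0.006,0,0,0],[1,0.006,0,0,0]]]'>/dev/null; python3 st.py;  python3 -m crank '[[[1,0.003,0,0,0],[1,0.006,0,0,0],[1,0.009,0,0,0],[1,0.009,0,0,0]]]'>/dev/null; python3 st.py; python3 - <<'E'
from h import *
p=ctrl.get_image("scene");crop(p,360,140,440,220,8,"d5.png")
E
```

```text
t31.05 pos [478.6 242.4 216.7] alongL 207.2 perp -138.1 F_L -0.1 F_p 0.2 Fz -0.8 tq [ 0.05 -0.02 -0.  ]
t31.35 pos [481.4 241.4 216.7] alongL 204.2 perp -138.1 F_L 0.2 F_p 0.1 Fz -2.0 tq [ 0.  0. -0.]
t31.75 pos [487.1 239.2 216.7] alongL 198.1 perp -138.0 F_L 0.1 F_p 0.2 Fz -1.4 tq [-0.04 -0.03 -0.04]
t32.15 pos [495.6 235.9 216.6] alongL 189.0 perp -137.8 F_L -0.0 F_p -1.1 Fz -1.7 tq [0.01 0.05 0.01]
```

View pics/d5.png

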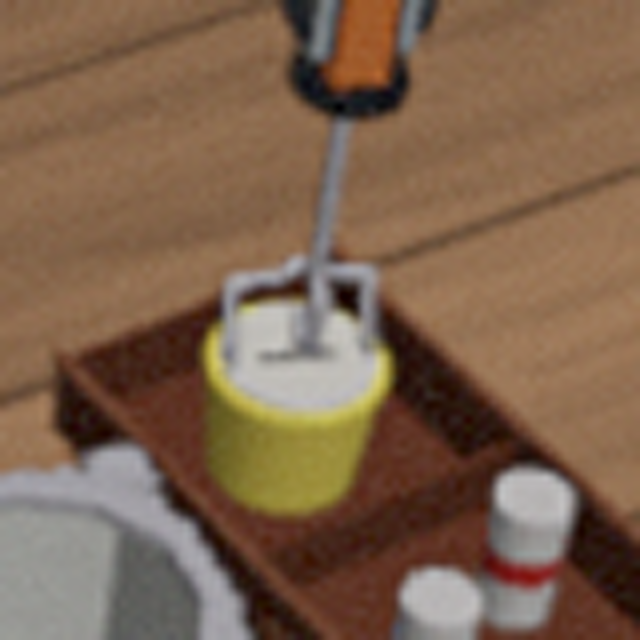

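```bash
python3 -m crank '[[[1,0,-0.005,0,0],[1,0,-0.015,0,0],[1,0,-0.03,0,0],[1,0,-0.06,0,0],[1,0,-0.1,0,0],[1,0,-0.135,0,0],[1,0,-0.14,0,0]]]'>/dev/null; python3 st.py; python3 - <<'E'
from canov import *
from scipy.spatial.transform import Rotation as Ro
s=ctrl.read_state();q=s["tool_rot"];R=Ro.from_quat(q[[1,2,3,0]]).as_matrix();print(R.round(3),s["joint_pos"].round(3))
p=ctrl.get_image("scene");crop(p,340,90,480,250,4,"e1.png")
E
```

```text
t32.90 pos [495.7 236.4 362.2] alongL 189.1 perp -138.2 F_L 0.0 F_p -1.1 Fz -1.4 tq [-0.03  0.03  0.01]
[[ 0.936  0.007  0.353]
 [-0.353  0.003  0.936]
 [ 0.006 -1.     0.005]] [ 0.378  0.237  1.351 -0.     1.546 -0.832]
```

View pics/e1.png

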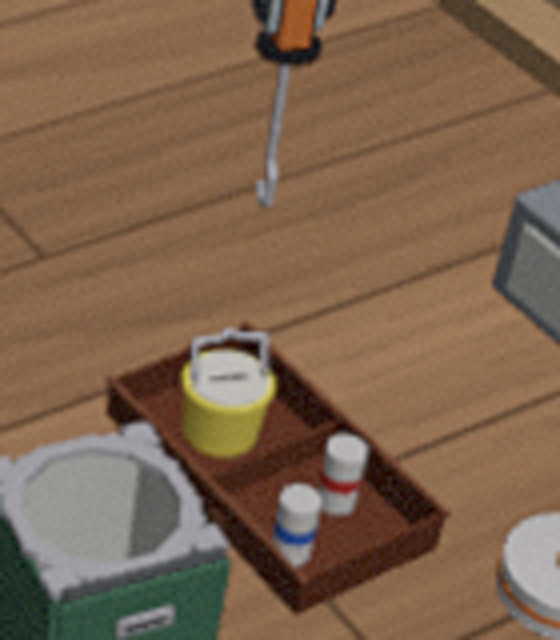

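```bash
python3 -m crank '[[[1,0.003,0,-0.011,0.1],[1,0.009,0,-0.034,0.24],[1,0.016,0,-0.061,0.38],[1,0.023,0,-0.088,0.52],[1,0.03,0,-0.114,0.66],[1,0.037,0,-0.141,0.8],[1,0.044,0,-0.168,0.94],[1,0.051,0,-0.194,1.08],[1,0.057,0,-0.217,1.22],[1,0.063,0,-0.24,1.36]]]'
python3 - <<'E'
from h import *
from scipy.spatial.transform import Rotation as Ro
s=ctrl.read_state();q=s["tool_rot"];R=Ro.from_quat(q[[1,2,3,0]]).as_matrix();print(R.round(3),np.arctan2(R[1,0],R[0,0]),s["joint_pos"].round(3))
E
```

```text
t: 33.95
position: [468.9, -11.6, 355.8]
tool_rot: [0.459, -0.46, 0.538, -0.537]
wrist_force: [0.0, 0.2, -1.7]
width: 19.8
[[-0.155 -0.001  0.988]
 [-0.988  0.    -0.155]
 [ 0.    -1.    -0.001]] -1.726651036010081 [-0.103  0.055  1.572  0.     1.516  0.053]
```

```bash
python3 -m crank '[[[1,0.027,0,0.001,0.14],[1,0.054,0,0.0025,0.28],[1,0.081,0,0.004,0.42],[1,0.108,0,0.005,0.56],[1,0.135,0,0.006,0.7],[1,0.162,0,0.0075,0.84],[1,0.19,0,0.009,0.98],[1,0.215,0,0.010,1.12],[1,0.236,0,0.011,1.27],[1,0.248,0,0.0116,1.42]]]'
python3 -m crank '[[[1,0,0,0,0],[1,0,0,0,0],[1,0,0,0,0]]]'
python3 - <<'E'
from h import *
from scipy.spatial.transform import Rotation as Ro
s=ctrl.read_state();q=s["tool_rot"];R=Ro.from_quat(q[[1,2,3,0]]).as_matrix();print(R.round(3),np.arctan2(R[1,0],R[0,0]),s["joint_pos"].round(3))
E
```

```text
t: 34.95
position: [443.3, -258.8, 355.6]
tool_rot: [-0.003, 0.002, 0.707, -0.707]
wrist_force: [-0.2, 0.2, -1.6]
width: 20.1
t: 35.25
position: [443.9, -256.9, 356.5]
tool_rot: [0.002, -0.002, 0.707, -0.707]
wrist_force: [0.2, 0.3, -1.6]
width: 19.7
[[-1.    -0.     0.005]
 [-0.005  0.    -1.   ]
 [ 0.    -1.    -0.   ]] -3.13666301440236 [-0.596  0.157  1.458  0.     1.526  0.97 ]
```

```bash
python3 -m crank '[[[1,0,0.03,0.0006,0],[1,0,0.07,0.0006,0],[1,0,0.11,0.0006,0],[1,0,0.14,0.0006,0],[1,0,0.158,0.0006,0],[1,0,0.167,0.0006,0],[1,0,0.167,0.0006,0]]]'
python3 - <<'E'
from h import *
p=ctrl.get_image("scene");crop(p,160,130,300,270,5,"f1.png")
E
```

```text
t: 35.95
position: [443.8, -257.6, 189.1]
tool_rot: [0.001, -0.001, 0.707, -0.707]
wrist_force: [0.7, 0.3, -0.5]
width: 19.8
```

View pics/f1.png

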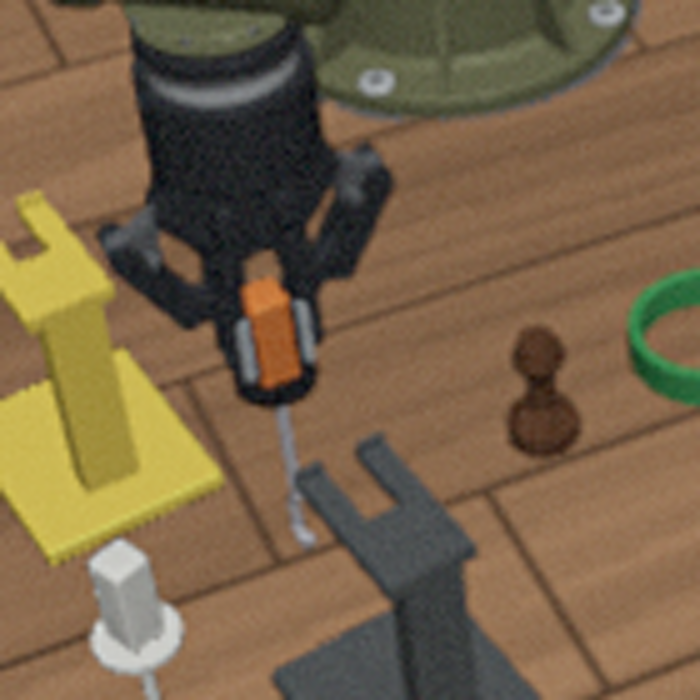

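```bash
python3 -m crank '[[[1,-0.015,0,-0.0026,0],[1,-0.03,0,-0.0052,0],[1,-0.045,0,-0.0079,0],[1,-0.06,0,-0.0105,0],[1,-0.072,0,-0.0126,0],[1,-0.08,0,-0.014,0],[1,-0.08,0,-0.014,0],[1,-0.08,0,-0.014,0]]]'; python3 st.py
python3 -m crank '[[[1,0,0.003,0,0],[1,0,0.006,0,0],[1,0,0.009,0,0],[1,0,0.010,0,0],[1,0,0.011,0,0],[1,0,0.011,0,0]]]'
python3 - <<'E'
from h import *
p=ctrl.get_image("scene");crop(p,190,150,280,270,6,"f2.png")
E
```

```text
t: 36.8
position: [523.7, -244.2, 189.8]
tool_rot: [-0.0, 0.0, -0.707, 0.707]
wrist_force: [0.9, 0.7, -1.6]
width: 20.3
t36.80 pos [ 523.7 -244.2  189.8] alongL -0.6 perp 304.0 F_L -0.7 F_p -0.9 Fz -1.6 tq [0.02 0.   0.04]
t: 37.4
position: [523.8, -244.1, 178.6]
tool_rot: [0.0, -0.0, 0.707, -0.707]
wrist_force: [-0.6, -0.4, -1.0]
width: 19.9
```

View pics/f2.png

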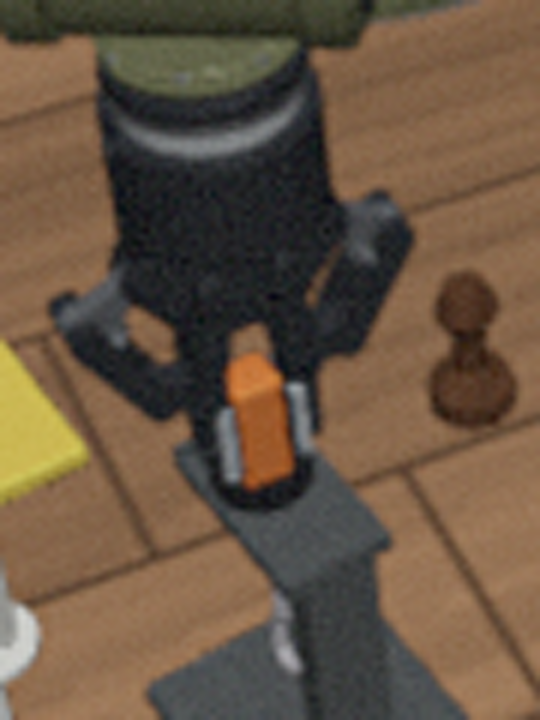

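```bash
python3 -m crank '[[[1,-0.0008,0.0008,-0.0005,0],[1,-0.0008,0.0008,-0.0005,0]]]'|grep -E "force|pos";python3 -m crank '[[[1,0,0.0008,0,0],[1,0,0.0008,0,0]]]'|grep -E "force|pos";python3 -m crank '[[[1,0,0.0006,0,0],[1,0,0.0006,0,0]]]'|grep -E "force|pos"
```

```text
position: [524.7, -243.5, 177.8]
wrist_force: [0.8, 0.3, -1.9]
position: [524.6, -243.6, 177.0]
wrist_force: [-0.1, 0.1, -1.2]
position: [524.7, -243.6, 176.9]
wrist_force: [-2.5, 1.3, 4.3]
```

Seated (contact at the same height as on picking). Release and check.

```bash
python3 -m crank '[[[0.3,0,0,0,0],[0.1,0,0,0,0],[0,0,0,0,0],[0,0,0,0,0],[0,0,0,0,0]]]'
python3 -m crank '[[[0,0,-0.01,0,0],[0,0,-0.03,0,0],[0,0,-0.06,0,0],[0,0,-0.1,0,0],[0,0,-0.14,0,0],[0,0.03,-0.16,0,0],[0,0.07,-0.16,0.03,0],[0,0.1,-0.16,0.06,0],[0,0.12,-0.16,0.08,0],[0,0.12,-0.16,0.08,0]]]'
python3 - <<'E'
from h import *
p=ctrl.get_image("scene");cv2.imwrite("pics/g0.png",p["img"]);crop(p,190,150,290,270,5,"g1.png");t=ctrl.get_image("top");crop(t,210,80,470,300,3,"g2.png")
crop(p,340,140,480,250,5,"g3.png")
E
```

```text
t: 38.55
position: [524.7, -243.6, 176.4]
tool_rot: [0.0, -0.0, 0.707, -0.707]
wrist_force: [-0.4, 0.4, -0.0]
width: 42.3
t: 39.55
position: [402.7, -325.6, 337.6]
tool_rot: [0.001, -0.001, -0.707, 0.708]
wrist_force: [0.4, -0.7, 0.2]
width: 42.5
```

View pics/g0.png

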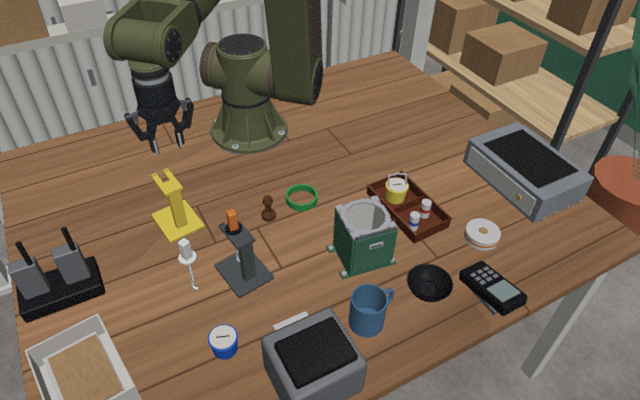

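View pics/g1.png

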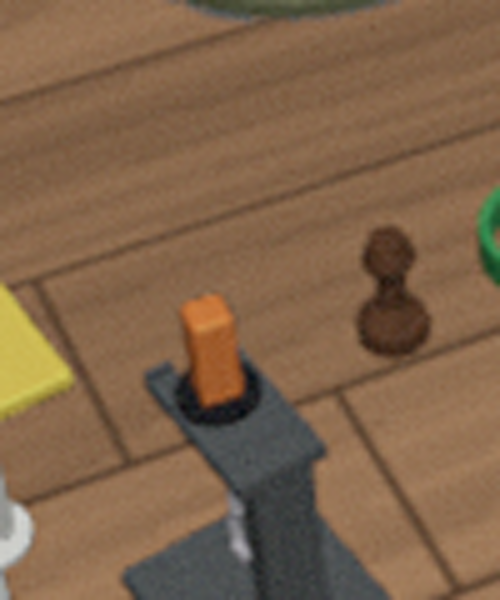

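View pics/g2.png

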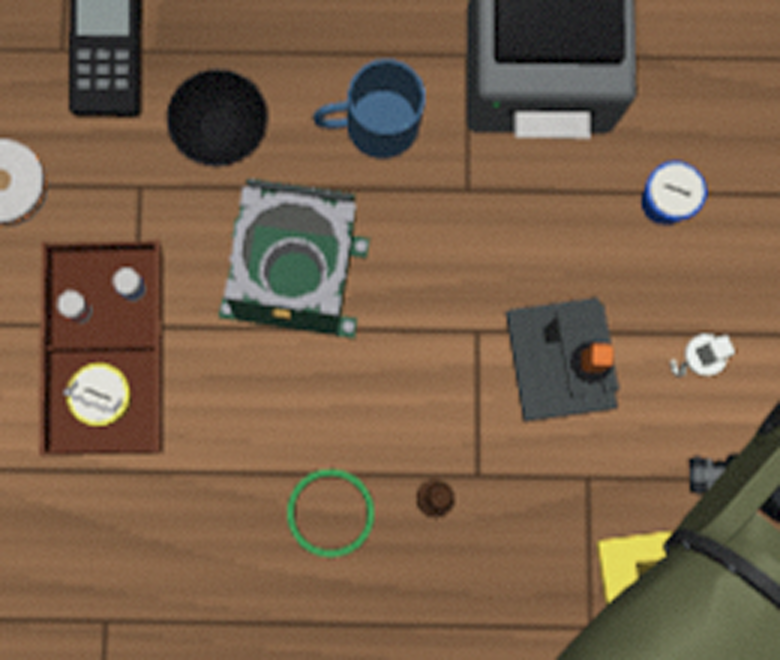

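View pics/g3.png

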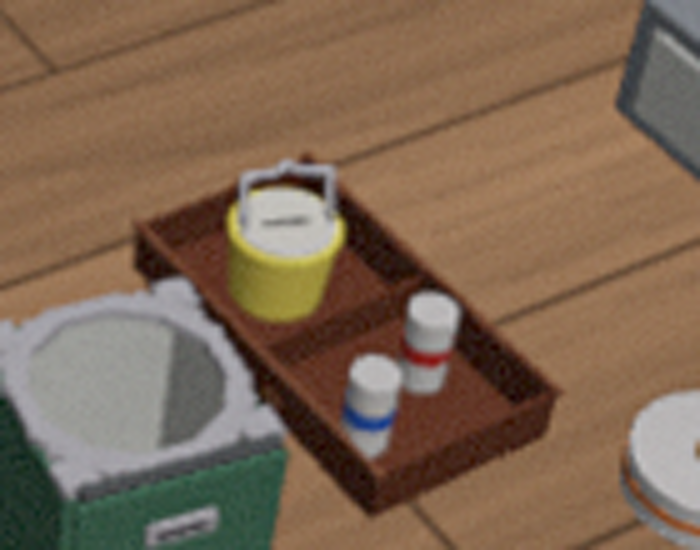

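```bash
python3 -c "
from bench import ctrl
print(ctrl.finish_job())"
```

```text
the job is handed in; nothing more can be done
None
```

The coin can stands upright in the empty (-x) bay of the cash tin, and the hook is back in its stand. I handed the job in at about 40 s of robot time.

- **Hook:** I took the orange hook out of the dark stand. I chose it over the white look-alike hook and the yellow stand by the description and a close crop.
- **Bail:** In the top picture the bail leaned towards the robot by about 0.45 rad. I found the bar by touch with light pushes of about 1–2 N, about 3–4 mm from where the picture put it.
- **Lift:** I moved the hook to the vault axis as the can came up and out through the mouth. The measured vertical force stayed at about 5 N, hook included, and I saw no sign of the can catching.
- **Setting down:** The can touched down at about the expected height. I rolled it upright by moving the hook sideways and down with about 1 N, then lowered the hook, backed it out and raised it clear.
- **Return:** The hook met the stand at the same height as when I picked it up, with about 4 N of contact, and I released it there.

**Last checks:** The final pictures from both cameras show:
- the can upright, well inside the bay and off the hook
- the guard resting on the prongs with the shaft in the slot
- the vault empty
- the coin rolls and everything else seen where they were

The gripper is open and away from everything, with the wrist force near zero. None of these final checks failed or disagreed.

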